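Unload the checking fixture and sort the tagged tubes

TASK

Unload the checking fixture: lift the gauge plate straight up off its two dowels, keeping it level, and lay it squarely on the two rubber rails of its rest. Then sort the checked tubes, each lying flat in a pocket of its own: green-tagged ones in the green nest, red-tagged ones in the red nest. When the fixture is empty, press the cleaner can's cap fully down for about half a second so that it sprays the bare fixture, and let it spring back up; leave the marker, tape measure and other tools where they are.

Things in the scene. Friction and masses are not known exactly. Their poses are not given: they have to be found in the camera images.
- fixture: Fixed grey checking fixture, base 225 x 163 x 18 mm (x, y, z), origin at the centre of its underside. Six pockets 68 x 34 mm, 6 mm deep (floor at z = 12 mm), their long sides along x, centred at x = -45 and +45 mm, y = -54, 0 and +54 mm. Four 14 mm standoffs at x = +-100, y = +-64 mm carry the plate at z = 42 mm. Two steel dowels, 10 mm thick, at x = +-96 mm, y = 0 rise to z = 63 mm, 15 mm above the seated plate's top.
- plate: Loose aluminium gauge plate, 225 x 153 x 6 mm (x, y, z), 0.45 kg, origin at the centre of its underside, with six windows over the pockets and two holes 11.5 mm wide at x = +-96 mm, y = 0 that fit the dowels. It starts seated on the fixture, covering the tubes. It must never tilt more than about 15 degrees.
- plate_handle (a point): Middle of the black bridge handle's grip bar on the plate, 45 mm above the plate's underside; the bar lies along the plate's y, 14 mm wide and 14 mm high, 112 mm long, on two posts 12 mm thick at y = +-50 mm (88 mm clear between them), with 32 mm free between bar and plate. Grip the bar across its width (along the plate's x).
- plate_rest: Fixed rest for the plate, base 200 x 156 x 4 mm, origin at the centre of its underside. Two rubber-topped rails 190 mm long along x, 22 mm wide, at y = -50 and +50 mm, tops at z = 30 mm. The plate belongs centred on it, its long side along the rails (either way round). A bench vise, up to 160 mm high, stands just beyond it (from about x = 0.56 m in the world): lower the plate straight down.
- pass_nest: Fixed green plastic nest block, 84 x 172 x 24 mm (x, y, z), origin at the centre of its underside. Three pockets 68 x 34 mm, 6 mm deep (floor at z = 18 mm), long sides along x, centred at x = 0, y = -54, 0 and +54 mm. A large fixed hoop, 90 mm high, lies left of the nests (from y = 0.27 m in the world).
- reject_nest: Fixed red plastic nest block, otherwise the same as the green one.
- cap_top (a point): Centre of the top of the white round spray cap, 30 mm in diameter, on the fixed white-and-blue cleaner can (56 mm in diameter, in a holder with a round foot 80 mm across) that stands beyond the fixture with its nozzle pointing at it; cap top 165 mm above the table.
- spray_cap (a joint): Travel of the sprung cap in m: 0 up, 0.006 fully down; about 3 N starts it and 8 N holds it fully down.
- tube_green_1_mid (a point): Centre of a loose dark steel square tube, 26 x 60 x 26 mm (x, y, z; long axis y), 80 g, with a GREEN tag, 20 x 36 mm, on its +z face. It starts in some pocket of the fixture under the plate, its tag up. Absent in some runs.
- tube_green_2_mid (a point): As tube_green_1_mid: another tube with a GREEN tag. Absent in some runs.
- tube_green_3_mid (a point): As tube_green_1_mid: another tube with a GREEN tag. Absent in some runs.
- tube_red_1_mid (a point): As tube_green_1_mid: another tube with a RED tag. Absent in some runs.
- tube_red_2_mid (a point): As tube_green_1_mid: another tube with a RED tag. Absent in some runs.
- tube_red_3_mid (a point): As tube_green_1_mid: another tube with a RED tag. Absent in some runs.
- tube_green_1: The same tube as tube_green_1_mid, origin at the centre of its underside (face away from the tag).
- tube_green_2: The same tube as tube_green_2_mid, origin at the centre of its underside (face away from the tag).
- tube_green_3: The same tube as tube_green_3_mid, origin at the centre of its underside (face away from the tag).
- tube_red_1: The same tube as tube_red_1_mid, origin at the centre of its underside (face away from the tag).
- tube_red_2: The same tube as tube_red_2_mid, origin at the centre of its underside (face away from the tag).
- tube_red_3: The same tube as tube_red_3_mid, origin at the centre of its underside (face away from the tag).
- marker: Bystander: white paint marker with a red band, 134 mm long, beyond the nests; origin at its middle. Not to be moved.
- tape_measure: Bystander: yellow pocket tape measure, 36 x 80 x 63 mm, right of and beyond the fixture. Not to be moved.
- angle_plate: Bystander: grey steel angle plate, 70 x 60 x 90 mm high, beyond the nests. Not to be moved.
There are look-alikes about, which are no part of the job. Several things have the shape of the pass_nest; the one meant has the colours described above.

How it is judged (in metres and radians):
On the way, in this order (a step that is already met when the one before it is completed fails the run):
1. the plate is lifted level, clear above both dowels (z of plate in the frame of fixture above 0.066 m and angle between plate's own z axis and vertical below 0.15 rad and horizontal distance between plate and fixture below 0.05 m), for 0.05 s.
2. the plate lies squarely on both rails of its rest, released (x of plate in the frame of plate_rest between -0.03 and 0.03 m and y of plate in the frame of plate_rest between -0.02 and 0.02 m and z of plate in the frame of plate_rest between 0.026 and 0.034 m and angle between the x axis of plate and the x axis of plate_rest, either way round below 0.2 rad and angle between plate's own z axis and vertical below 0.05 rad and contact force between the fingers and plate below 0.5 N), for 0.3 s.
3. every tube lies seated in a pocket of the nest of its tag's colour, released (x of tube_green_1_mid in the frame of pass_nest between -0.036 and 0.036 m and y of tube_green_1_mid in the frame of pass_nest between -0.082 and 0.082 m and z of tube_green_1_mid in the frame of pass_nest between 0.027 and 0.0335 m and contact force between the fingers and tube_green_1 below 0.5 N and linear speed of each of tube_green_1, tube_green_2, tube_green_3, tube_red_1, tube_red_2, tube_red_3 below 0.02 m/s and x of tube_green_2_mid in the frame of pass_nest between -0.036 and 0.036 m and y of tube_green_2_mid in the frame of pass_nest between -0.082 and 0.082 m and z of tube_green_2_mid in the frame of pass_nest between 0.027 and 0.0335 m and contact force between the fingers and tube_green_2 below 0.5 N and x of tube_green_3_mid in the frame of pass_nest between -0.036 and 0.036 m and y of tube_green_3_mid in the frame of pass_nest between -0.082 and 0.082 m and z of tube_green_3_mid in the frame of pass_nest between 0.027 and 0.0335 m and contact force between the fingers and tube_green_3 below 0.5 N and x of tube_red_1_mid in the frame of reject_nest between -0.036 and 0.036 m and y of tube_red_1_mid in the frame of reject_nest between -0.082 and 0.082 m and z of tube_red_1_mid in the frame of reject_nest between 0.027 and 0.0335 m and contact force between the fingers and tube_red_1 below 0.5 N and x of tube_red_2_mid in the frame of reject_nest between -0.036 and 0.036 m and y of tube_red_2_mid in the frame of reject_nest between -0.082 and 0.082 m and z of tube_red_2_mid in the frame of reject_nest between 0.027 and 0.0335 m and contact force between the fingers and tube_red_2 below 0.5 N and x of tube_red_3_mid in the frame of reject_nest between -0.036 and 0.036 m and y of tube_red_3_mid in the frame of reject_nest between -0.082 and 0.082 m and z of tube_red_3_mid in the frame of reject_nest between 0.027 and 0.0335 m and contact force between the fingers and tube_red_3 below 0.5 N), for 0.3 s.
4. the spray cap is pressed fully down (value of joint spray_cap above 0.0048 m), for 0.3 s.
At the end, for the whole second after the job is handed in: Plate level on the rest's rails, within 30 mm of centre along them, 20 mm across, 0.2 rad of square; each green-tagged tube flat on a pocket floor of the green nest, each red-tagged one of the red nest; spray cap up again (under 1 mm); all released and at rest (all of step 2 and all of step 3 and value of joint spray_cap below 0.001 m and linear speed of plate below 0.02 m/s); the robot touches nothing.
It fails at once if the gauge plate tilts more than 0.26 rad (angle between plate's own z axis and vertical above 0.26 rad).
It fails at once if a bystander (marker, tape measure, angle plate) is shifted more than 30 mm (distance of any of marker, tape_measure, angle_plate from where it was at the start of the episode above 0.03 m).
Of tube_green_1, tube_green_2, tube_green_3, tube_red_1, tube_red_2, tube_red_3 only 4 to 6 are there at a start; the rules pass over those that are not, and their reading is None.
At some moment in a run one of plate, tube_green_1, tube_red_1 may be knocked a few centimetres aside while the robot is not near it.
It also fails if it takes over 210 s, if anything falls off the work surface, if the arm or the gripper's body presses on something with over 40 N, if the wrist force passes 120 N, or if a joint passes its speed limit or range.

ROBOT

A 6-joint arm with a two-finger parallel gripper is mounted at the origin on the work surface; the furniture and walls round the work are solid. World frame = base frame: x ahead of the robot, y to its left, z up, the work surface at z = 0. Lengths are in m, angles in degrees, forces in N, time in s.
With the tool pointing down it reaches from about 0.375 to 0.825 m from the base axis. Payload 5.5 kg.
Tool frame: the origin (TCP) lies between the finger pads; the fingertips stand 8 mm ahead of it and the grasp point (between the pads) lies 11 mm behind it; z points along the fingers, y is the line along which they close (so a half turn about z gives the same grasp; the last joint's range is limited). The gripper opens to 85 mm and grips with 20 to 120 N. Pads are 22 mm wide; open, the fingers measure 114 mm over their backs; the gripper's body (76 mm by 85 mm) begins 54 mm behind the grasp point. The pads swing forward as they close: fully open they stand 13 mm farther back than shut.
Start: joints at [72.594, 17.962, -2.699, 69.339, 0, 90], TCP at [0.179, 0.573, 0.212] pointing down, gripper open.
Joint ranges: [-152.73, 152.73], [-39.44, 99.34], [-58.76, 71.6], [-118.89, 123.64], [-81.53, 83.1], [-180, 180]. Speed limits (degrees/s): [136.94, 136.94, 172.46, 180, 180, 180].

INTERFACE

Orientations are given as [roll, pitch, yaw] about the fixed x, y, z axes, in that order (R = Rz(yaw) Ry(pitch) Rx(roll)).
In Python, from rig import * gives the robot as it stands. The module is installed in compiled form; this text tells all that it offers.
- The arm moves only by the tool move_arm, never from a script. Its argument "series" is one flat list of numbers, 5 for each row, row after row: the shift along the tool's x, y, z in m, then the turn about the tool's z in rad, then the finger opening in m, from 0 to 0.0854. In form: [x, y, z, turn, claw, x, y, z, turn, claw, ...]. A call has 1 to 20 rows; each row shifts and turns the commanded pose from where the row before left it, along the tool's axes as they then stand; what a row does not reach is not made up. A row lasts 1/10 s, in which the tool goes at most 50 mm and 8.59 degrees, less where a joint would pass 70% of its speed; a pose out of reach is approached as far as the arm can. A call is refused whole if a number of a shift passes 0.05 or a number of a turn 0.15, either way. A call with a gripper value outside its range is refused whole. The fingers move at their own pace and stop on an object; "newtons" is the grip in N (left out, the last holds). Time passes only in rows, so rows that do not move let the fingers close. It gives the time, the measured TCP pose, the force, the opening and the grip force at its end, in the units of the state.
- observe(): the state, without advancing time (a new reading comes with each control period).
- get_image(name): name is "scene" or "top" or "wrist"; returns the picture (384x512x3 uint8, red, green, blue); there is no depth.
- camera_model(name): a dict with "mtx" (3x3 intrinsics, pixels), "eye" and "rotation" of the camera in the world. Camera axes: x right, y down, z forward; pixel columns grow to the right and rows downward; lengths in m; the calibration is good to about 2 mm. A picture is of the moment at which its call begins: read the wrist's pose just before it. camera_model takes no time and is no camera call; for the wrist camera it gives the pose at the moment of the call.
- finish_job(): hands the job in; it is judged then, once.
The state is a dict: "time_s": time; "joint_pos": joint angles; "qvel": joint speeds; "joint_torque": joint torques, N m; "tcp_pos": TCP position; "eef_rot": TCP orientation; "ft_force": force on the tool from outside, world axes, zero at the start; "moment": the same for the moment, N m; "opening": finger opening in m; "gripper_force": force on a finger pad.
Only numpy, scipy, OpenCV 4.12 (cv2) and the standard library are available. Lean on these libraries where they do the work, as an engineer would, in place of code of your own. Each camera call takes 0.05 s, during which the arm holds its last target. There are 200 camera calls.

## Working session

There is one attempt and no reset: what is moved stays moved. The work goes in short steps, Python scripts to look and compute and a tool call to move; the robot and the scene stay as the last step left them, time stands still between calls to the robot, and variables do not carry over. Pictures are saved under pics/ and viewed, at most 14 in all, crops included, and the job is handed in when it is done.

Besides the shell and the picture viewer there is one more tool, called after "Request:" by a JSON object that holds its "op" and its "data", one argument or row to a line. move_arm: Moves the arm, as the interface text tells. Its arguments: {"type":"object","properties":{"series":{"type":"array","items":{"type":"number"}},"newtons":{"type":"number"}},"required":["series"]}

```bash
mkdir -p pics
cat > h.py <<'E'
from rig import *
import numpy as np, cv2
def snap(n,f):
    m=camera_model(n); im=get_image(n); cv2.imwrite('pics/'+f,cv2.cvtColor(im,cv2.COLOR_RGB2BGR)); return im,m
def w(m,u,v,z):
    d=np.array(m['rotation'])@np.linalg.inv(np.array(m['mtx']))@np.array([u,v,1.]); e=np.array(m['eye'])
    return e+d*(z-e[2])/d[2]
def px(m,p):
    c=np.array(m['rotation']).T@(np.array(p,float)-np.array(m['eye'])); q=np.array(m['mtx'])@c; return q[:2]/q[2]
E
python3 - <<'E'
from h import *
s=observe(); print({k:np.round(v,3) for k,v in s.items()})
for n in ('top','scene'):
    im,m=snap(n,n+'0.png'); print(n,m)
E
```

```text
{'time_s': np.float64(0.0), 'joint_pos': array([ 7.2595e+01,  1.8001e+01, -2.7560e+00,  6.9339e+01, -1.0000e-03,
        9.0001e+01]), 'qvel': array([ 0.056, -0.031, -0.012,  0.046, -0.013,  0.044]), 'joint_torque': array([ 0.0000e+00, -5.3959e+01,  3.3975e+01,  1.9000e-02,  0.0000e+00,
       -0.0000e+00]), 'tcp_pos': array([0.179, 0.572, 0.212]), 'eef_rot': array([-1.79903e+02,  1.00000e-03,  1.62594e+02]), 'ft_force': array([-0.08 ,  0.148, -0.245]), 'moment': array([ 0.012,  0.005, -0.012]), 'gripper_force': np.float64(0.0), 'opening': np.float64(0.085)}
top {'mtx': array([[360.56959187,   0.        , 256.91073269],
       [  0.        , 360.56959187, 192.67882081],
       [  0.        ,   0.        ,   1.        ]]), 'eye': array([ 0.34626551, -0.02141863,  1.20772608]), 'rotation': array([-175.05369004,   -0.77448442,  -90.10095788])}
scene {'mtx': array([[455.15888027,   0.        , 256.32561641],
       [  0.        , 455.15888027, 193.92335836],
       [  0.        ,   0.        ,   1.        ]]), 'eye': array([-0.7184951 , -0.98829542,  0.75383529]), 'rotation': array([-113.75827437,    0.54236776,  -50.4813285 ])}
```

```bash
python3 - <<'E'
s=open('h.py').read()
s=s.replace("import numpy as np, cv2","import numpy as np, cv2\nfrom scipy.spatial.transform import Rotation as Ro\ndef RM(m): return Ro.from_euler('xyz',m['rotation'],degrees=True).as_matrix()").replace("np.array(m['rotation'])","RM(m)")
open('h.py','w').write(s)
E
python3 - <<'E'
import cv2
cv2.imwrite('pics/top0b.png',cv2.resize(cv2.imread('pics/top0.png'),(800,600),interpolation=cv2.INTER_CUBIC))
E
```

```text
(no output)
```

View pics/top0b.png

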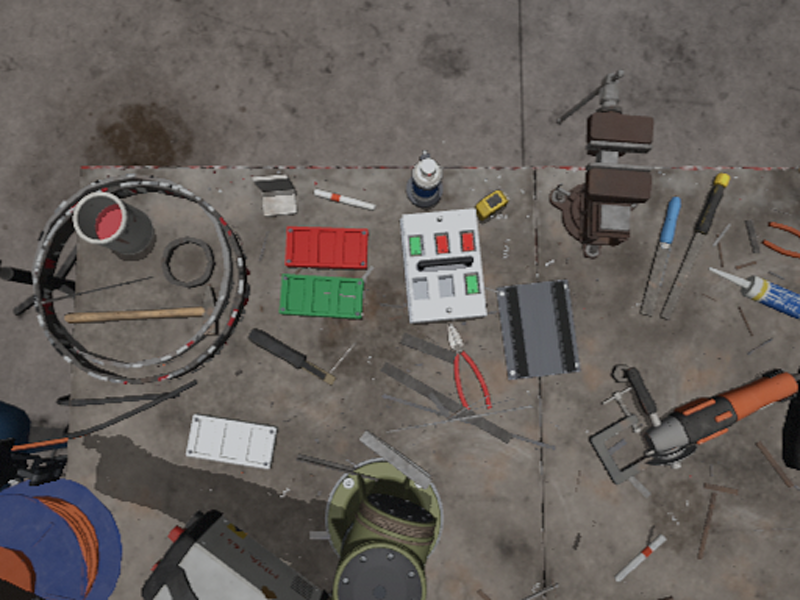

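View pics/scene0.png

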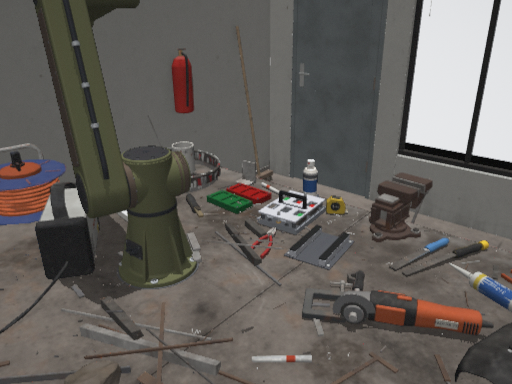

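Run:
```python
import cv2
im=cv2.imread('pics/top0.png')[95:250,170:380]
cv2.imwrite('pics/crop0.png',cv2.resize(im,None,fx=3.8,fy=3.8,interpolation=cv2.INTER_CUBIC))
```

```text
(no output)
```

View pics/crop0.png

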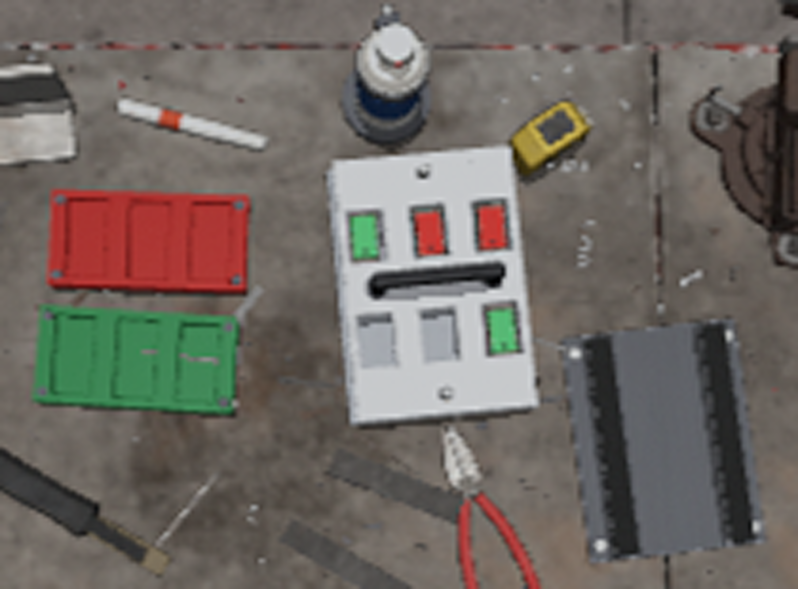

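```bash
cat > meas.py <<'E'
from h import *
im=cv2.imread('pics/top0.png'); m=camera_model('top')
hsv=cv2.cvtColor(im,cv2.COLOR_BGR2HSV)
roi=np.zeros(im.shape[:2],np.uint8); roi[95:250,170:380]=255
def rect(mask,z,name,amin=15):
    mask=mask&roi
    for c in cv2.findContours(mask,cv2.RETR_EXTERNAL,cv2.CHAIN_APPROX_NONE)[0]:
        if cv2.contourArea(c)<amin: continue
        P=np.array([w(m,u,v,z)[:2] for u,v in c[:,0]],np.float32)*1000
        (cx,cy),(a,b),t=cv2.minAreaRect(P)
        print(name,'c',round(cx,1),round(cy,1),'size',round(a,1),round(b,1),'ang',round(t,1),'px',c[:,0].mean(0).round())
rect(cv2.inRange(hsv,(50,120,60),(75,255,255)),.024,'green')
rect(cv2.inRange(hsv,(0,140,80),(6,255,255))|cv2.inRange(hsv,(174,140,80),(180,255,255)),.024,'red')
k=np.ones((3,3),np.uint8)
rect(cv2.morphologyEx(cv2.inRange(hsv,(0,0,165),(180,40,255)),cv2.MORPH_CLOSE,k),.048,'white',200)
rect(cv2.inRange(hsv,(0,0,0),(180,255,45)),.093,'dark@.093',40)
rect(cv2.inRange(hsv,(0,0,0),(180,255,45)),.030,'dark@.03',40)
E
python3 meas.py
```

```text
green c 484.1 -185.4 size 33.3 16.6 ang 0.0 px [302. 182.]
green c 459.6 131.0 size 170.6 83.8 ang 86.8 px [207. 190.]
green c 567.7 -65.8 size 35.9 17.5 ang 9.2 px [265. 157.]
red c 298.2 -151.6 size 68.3 8.6 ang 6.2 px [292. 239.]
red c 303.8 -190.1 size 91.6 11.6 ang 31.0 px [304. 237.]
red c 571.2 -123.0 size 33.7 23.3 ang 0.1 px [283. 156.]
red c 576.3 -178.1 size 20.0 30.5 ang 89.4 px [299. 154.]
red c 564.3 122.4 size 172.8 86.3 ang 88.1 px [208. 157.]
white c 524.2 -123.2 size 224.8 157.8 ang 5.1 px [283. 170.]
dark@.093 c 382.0 -264.7 size 176.6 19.0 ang 6.6 px [331. 212.]
dark@.093 c 392.5 -358.7 size 175.7 18.6 ang 6.7 px [361. 209.]
dark@.093 c 639.1 -410.7 size 25.4 161.1 ang 88.2 px [376. 135.]
dark@.03 c 384.0 -278.5 size 186.6 20.1 ang 6.6 px [331. 212.]
dark@.03 c 395.1 -377.7 size 185.6 19.6 ang 6.7 px [361. 209.]
dark@.03 c 655.6 -432.7 size 26.8 170.2 ang 88.2 px [376. 135.]
```

```bash
cat >> h.py <<'E'
def go(p,yaw=None):
    "turn needed (rad, about tool z), then shift in tool axes after that turn"
    s=observe(); y0=s['eef_rot'][2]; t=0
    if yaw is not None: t=-((yaw-y0+180)%360-180)
    y=np.radians(y0-t); d=np.array(p)-s['tcp_pos']
    x=np.array([np.cos(y),np.sin(y)]); yy=np.array([np.sin(y),-np.cos(y)])
    print('turn',round(np.radians(t),3),'shift',np.round([d[:2]@x,d[:2]@yy,-d[2]],4),'j6',s['joint_pos'][5].round(1))
E
python3 - <<'E'
from h import *
m=camera_model('top')
C=lambda x,y,z: w(m,170+x/3.8-.4,95+y/3.8-.4,z)
a,b=C(423,173,.063),C(446,393,.063)
print('dowels',a,b,'mid',(a+b)/2,np.linalg.norm(a-b),np.degrees(np.arctan2(*(a-b)[1::-1])))
h1,h2=C(370,283,.094),C(504,270,.094); print('handle',(h1+h2)/2,np.linalg.norm(h1-h2))
P=[C(x,y,.048) for x,y in((330,162),(513,148),(538,404),(350,424))]; print('plate',np.mean(P,0),np.array(P).round(3))
r=[C(x,y,.03) for x,y in((597,338),(716,324),(742,540),(622,555))]; print('rest',np.mean(r,0),np.array(r).round(3))
print('cap',C(395,40,.165))
im=cv2.imread('pics/top0.png');g=cv2.cvtColor(im,6)
mk=np.zeros_like(g); mk[160:176,264:306]=255; mk&=cv2.inRange(g,0,70)
v,u=np.nonzero(mk); print('dark',u.min(),u.max(),v.min(),v.max(),w(m,u.mean(),v.mean(),.094))
go((.524,-.123,.2),95.5)
E
```

```text
dowels [ 0.61568134 -0.11492583  0.063     ] [ 0.42817381 -0.1328237   0.063     ] mid [ 0.52192758 -0.12387477  0.063     ] 0.18835978184614124 5.452448800773435
handle [ 0.52194169 -0.12332096  0.094     ] 0.11086846472874416
plate [ 0.52319924 -0.12381616  0.048     ] [[ 0.629 -0.036  0.048]
 [ 0.641 -0.194  0.048]
 [ 0.42  -0.212  0.048]
 [ 0.403 -0.053  0.048]]
rest [ 0.39104454 -0.32837113  0.03      ] [[ 0.478 -0.268  0.03 ]
 [ 0.49  -0.371  0.03 ]
 [ 0.304 -0.389  0.03 ]
 [ 0.291 -0.286  0.03 ]]
cap [ 0.69721576 -0.08550109  0.165     ]
dark 267 302 161 172 [ 0.52098563 -0.12359618  0.094     ]
turn 1.171 shift [-0.7248  0.2765  0.0117] j6 90.0
```

Request:
{"op": "move_arm", "data": {
  "series": [0, 0, 0, 0.146, 0.085, 0, 0, 0, 0.146, 0.085, 0, 0, 0, 0.146, 0.085, 0, 0, 0, 0.146, 0.085, 0, 0, 0, 0.146, 0.085, 0, 0, 0, 0.146, 0.085, 0, 0, 0, 0.146, 0.085, 0, 0, 0, 0.146, 0.085, -0.04, 0.015, 0, 0, 0.085, -0.04, 0.015, 0, 0, 0.085, -0.04, 0.015, 0, 0, 0.085, -0.04, 0.015, 0, 0, 0.085, -0.04, 0.015, 0, 0, 0.085, -0.04, 0.015, 0, 0, 0.085, -0.04, 0.015, 0, 0, 0.085, -0.04, 0.015, 0, 0, 0.085, -0.04, 0.015, 0, 0, 0.085, -0.04, 0.015, 0, 0, 0.085],
  "newtons": 100
}}

```text
time_s: 1.9
tcp_pos: [0.3685, 0.1876, 0.2124]
eef_rot: [-180.0, 0.0, 95.7]
ft_force: [0.2, -0.3, 0.5]
opening: 0.0849
gripper_force: 0.0
```

```bash
python3 -c "
from h import *
print(observe()['tcp_pos'],observe()['eef_rot']);go((.522,-.1236,.2),95.5)"
```

```text
[0.36848201 0.18761877 0.21237868] [-1.79997753e+02  4.98201879e-04  9.56901869e+01]
turn 0.003 shift [-0.3245  0.123   0.0124] j6 111.3
```

Request:
{"op": "move_arm", "data": {
  "series": [-0.04, 0.015, 0, 0.003, 0.085, -0.04, 0.015, 0, 0, 0.085, -0.04, 0.015, 0, 0, 0.085, -0.04, 0.015, 0, 0, 0.085, -0.04, 0.015, 0, 0, 0.085, -0.04, 0.015, 0, 0, 0.085, -0.04, 0.015, 0, 0, 0.085, -0.03, 0.014, 0.004, 0, 0.085, -0.01, 0.003, 0.004, 0, 0.085, 0, 0, 0.004, 0, 0.085, 0, 0, 0, 0, 0.085, 0, 0, 0, 0, 0.085]
}}

```text
time_s: 3.1
tcp_pos: [0.5197, -0.1162, 0.2004]
eef_rot: [-180.0, -0.0, 95.6]
ft_force: [0.9, -0.4, 0.0]
opening: 0.0851
gripper_force: 0.0
```

```bash
python3 -c "
from h import *
go((.522,-.1236,.076),95.5)
im,m=snap('wrist','w1.png');print(px(m,(.522,-.1236,.094)))"
```

```text
turn 0.001 shift [-0.0076  0.0016  0.1244] j6 71.8
[251.77164001 193.28018584]
```

View pics/w1.png

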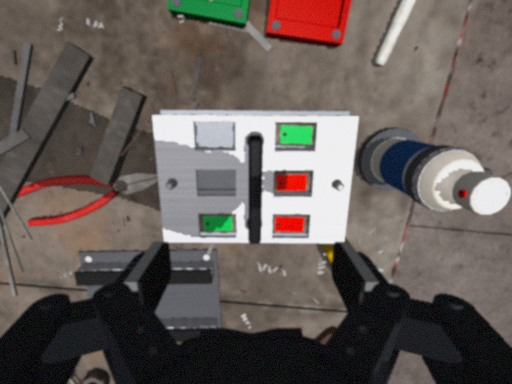

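Run:
```python
from h import *
m=camera_model('wrist'); print(m['eye'],m['rotation'])
im=cv2.imread('pics/w1.png');hsv=cv2.cvtColor(im,cv2.COLOR_BGR2HSV)
for u,v in((172,184.5),(338,185)): print(w(m,u,v,.063))
mk=np.zeros(im.shape[:2],np.uint8); mk[125:245,240:272]=255
mk&=cv2.inRange(im,(0,0,0),(60,60,60)); v,u=np.nonzero(mk); print(u.min(),u.max(),v.min(),v.max(),w(m,u.mean(),(v.min()+v.max())/2,.094), w(m,255,v.min(),.094),w(m,255,v.max(),.094))
for a,b in(((50,120,60),(75,255,255)),((0,140,80),(6,255,255))):
  for c in cv2.findContours(cv2.inRange(hsv,a,b),0,1)[0]:
    if cv2.contourArea(c)>60: 
      x,y,ww,hh=cv2.boundingRect(c);print('tag',x,y,ww,hh,w(m,x+ww/2,y+hh/2,.038))
```

```text
[ 0.51345387 -0.04153365  0.36101267] [1.62884864e+02 1.14442228e-02 5.61829759e+00]
[ 0.43413672 -0.13181896  0.063     ]
[ 0.61787072 -0.1143135   0.063     ]
248 261 136 242 [ 0.52472672 -0.11901468  0.094     ] [ 0.51979468 -0.06703234  0.094     ] [ 0.53113136 -0.17736797  0.094     ]
tag 203 216 29 15 [ 0.48523179 -0.18484844  0.038     ]
tag 280 125 33 19 [ 0.56811943 -0.06606172  0.038     ]
tag 168 0 82 24 [0.46211271 0.0460586  0.038     ]
tag 275 216 30 16 [ 0.57613928 -0.17658295  0.038     ]
tag 28 190 88 36 [ 0.30483122 -0.18174551  0.038     ]
tag 17 176 89 21 [ 0.29471493 -0.1549772   0.038     ]
tag 276 174 31 17 [ 0.57041395 -0.12281973  0.038     ]
tag 266 0 86 44 [0.56434054 0.04715408 0.038     ]
```

Request:
{"op": "move_arm", "data": {
  "series": [-0.007, 0.004, 0.02, 0, 0.085, 0, 0, 0.02, 0, 0.085, 0, 0, 0.02, 0, 0.085, 0, 0, 0.02, 0, 0.085, 0, 0, 0.02, 0, 0.085, 0, 0, 0.014, 0, 0.085, 0, 0, 0.01, 0, 0.085, 0, 0, 0, 0, 0.085, 0, 0, 0, 0, 0.05, 0, 0, 0, 0, 0.03, 0, 0, 0, 0, 0.02, 0, 0, 0, 0, 0.005, 0, 0, 0, 0, 0.005, 0, 0, 0, 0, 0.005, 0, 0, 0, 0, 0.005]
}}

```text
time_s: 4.65
tcp_pos: [0.5251, -0.1241, 0.0765]
eef_rot: [-180.0, -0.0, 95.5]
ft_force: [1.3, 0.7, -0.2]
opening: 0.005
gripper_force: 0.0
```

```bash
python3 -c "
from h import *
print(observe()['opening'],observe()['gripper_force'])
snap('wrist','w2.png');a,_=snap('scene','s2.png')
c=cv2.resize(a[150:260,220:370][:,:,::-1],None,fx=3,fy=3);b=cv2.imread('pics/w2.png')
o=np.zeros((384+330,512,3),np.uint8);o[:384]=b;o[384:,:450]=c;cv2.imwrite('pics/c2.png',cv2.resize(o,None,fx=.84,fy=.84))"
```

```text
0.0050179723725299495 0.0
```

View pics/c2.png

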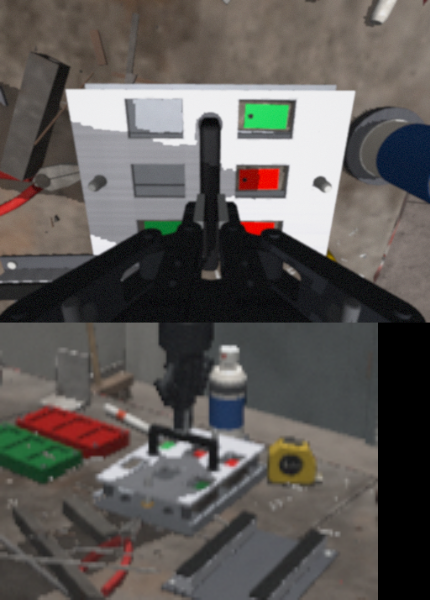

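Request:
{"op": "move_arm", "data": {
  "series": [0, 0, 0, 0, 0, 0, 0, 0, 0, 0, 0, 0, 0, 0, 0]
}}

```text
time_s: 5.05
tcp_pos: [0.5251, -0.1241, 0.0765]
eef_rot: [-180.0, -0.0, 95.5]
ft_force: [-0.4, -0.2, 0.1]
opening: -0.0002
gripper_force: 0.0
```

```bash
python3 -c "
from h import *
s=observe();print(s['opening'],s['gripper_force'],s['tcp_pos'])
a=get_image('wrist');b=a[180:330,170:330,::-1].astype(float)
cv2.imwrite('pics/c3.png',cv2.resize(np.clip(b*2.2+15,0,255).astype(np.uint8),None,fx=3.5,fy=3.5,interpolation=cv2.INTER_CUBIC))"
```

```text
-0.00019340743486366018 0.0 [ 0.52514253 -0.12405844  0.07648737]
```

View pics/c3.png

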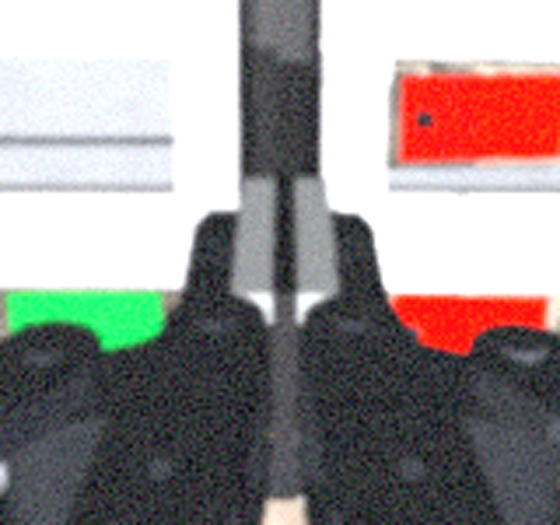

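```bash
python3 -c "
from h import *
m=camera_model('wrist');n=camera_model('scene')
for z in(.06,.0685,.0765,.0875,.094,.1,.11,.12,.13): print(z,px(m,(.5251,-.1241,z)).round(),px(m,(.5251+.001,-.1131,z)).round(),px(n,(.5251,-.1241,z)).round(1), px(n,(.5255,-.1235,z)).round(1))
im=get_image('scene');c=im[140:225,250:345,::-1].astype(float)
cv2.imwrite('pics/c4.png',cv2.resize(np.clip(c*1.6+20,0,255).astype(np.uint8),None,fx=6,fy=6,interpolation=cv2.INTER_CUBIC))"
```

```text
0.06 [250. 221.] [253. 207.] [292.3 201. ] [292.2 200.9]
0.0685 [250. 226.] [253. 211.] [292.4 198.9] [292.3 198.8]
0.0765 [250. 232.] [253. 216.] [292.4 196.9] [292.3 196.8]
0.0875 [249. 240.] [253. 223.] [292.5 194.1] [292.4 194. ]
0.094 [249. 245.] [253. 227.] [292.5 192.5] [292.4 192.4]
0.1 [249. 250.] [253. 232.] [292.6 191. ] [292.5 190.9]
0.11 [249. 260.] [253. 240.] [292.6 188.4] [292.5 188.3]
0.12 [249. 270.] [253. 250.] [292.7 185.8] [292.6 185.8]
0.13 [249. 283.] [254. 262.] [292.7 183.3] [292.7 183.2]
```

View pics/c4.png

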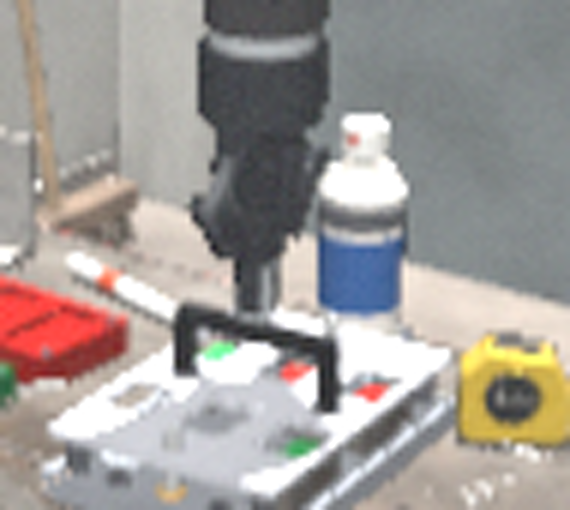

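```bash
python3 -c "
from h import *
m=camera_model('wrist');print(m['eye'],m['mtx'][0])
a=cv2.imread('pics/w2.png')
for z in(.063,.053,.043,.033):
  p,q=w(m,97/.84,182/.84,z),w(m,323/.84,183.5/.84,z);print(z,p,q,np.linalg.norm(p-q))
for z in(.094,.084,.074,.064): p,q=w(m,248-10.5,195,z),w(m,248+11.5,195,z);print(z,np.linalg.norm(p-q))
for f in (0,):
  s=observe();print(s['joint_pos'],s['ft_force'],s['joint_torque'])
"
```

```text
[ 0.51871986 -0.04931205  0.23680085] [277.97063256   0.         250.91000084]
0.063 [ 0.43488685 -0.12809773  0.063     ] [ 0.61516645 -0.1119475   0.063     ] 0.18100154894498072
0.053 [ 0.43006335 -0.13263083  0.053     ] [ 0.6207157  -0.11555137  0.053     ] 0.1914158563043598
0.043 [ 0.42523984 -0.13716393  0.043     ] [ 0.62626496 -0.11915523  0.043     ] 0.20183016366373885
0.033 [ 0.42041633 -0.14169703  0.033     ] [ 0.63181422 -0.12275909  0.033     ] 0.21224447102311783
0.094 0.01185539213642634
0.084 0.012685596717919667
0.074 0.013515801299412886
0.064 0.014346005880906102
[-1.32908562e+01  1.69532852e+01 -2.27622848e+01  5.02835462e+01
 -1.76824914e-03  7.12068347e+01] [0.19906429 0.45916092 0.88908833] [-3.21848231e-03 -4.88568270e+01  3.00048387e+01  1.85387617e-03
 -3.54536060e-04  4.34996969e-05]
```

```bash
python3 -c "
from h import *
m=camera_model('wrist')
im=cv2.imread('pics/w2.png');g=cv2.cvtColor(im,6)
for r in (115,150,185): 
  x=np.nonzero(g[r]>150)[0]; print(r,x.min(),x.max(),[(z,np.linalg.norm(w(m,x.min(),r,z)-w(m,x.max(),r,z)).round(4)) for z in(.048,.038,.028,.018)])
m=camera_model('top')
im=cv2.imread('pics/top0.png');g=cv2.cvtColor(im,6)
for r in (155,165,180,195): 
  x=np.nonzero(g[r,250:320]>150)[0]+250; print(r,x.min(),x.max(),[(z,np.linalg.norm(w(m,x.min(),r,z)-w(m,x.max(),r,z)).round(4)) for z in(.048,.038,.028,.018)])
"
```

```text
115 79 422 [(0.048, np.float64(0.2244)), (0.038, np.float64(0.2363)), (0.028, np.float64(0.2482)), (0.018, np.float64(0.2601))]
150 88 415 [(0.048, np.float64(0.2219)), (0.038, np.float64(0.2336)), (0.028, np.float64(0.2454)), (0.018, np.float64(0.2571))]
185 94 409 [(0.048, np.float64(0.222)), (0.038, np.float64(0.2337)), (0.028, np.float64(0.2455)), (0.018, np.float64(0.2572))]
155 258 306 [(0.048, np.float64(0.1567)), (0.038, np.float64(0.1581)), (0.028, np.float64(0.1594)), (0.018, np.float64(0.1608))]
165 259 307 [(0.048, np.float64(0.1563)), (0.038, np.float64(0.1577)), (0.028, np.float64(0.159)), (0.018, np.float64(0.1604))]
180 260 308 [(0.048, np.float64(0.1558)), (0.038, np.float64(0.1571)), (0.028, np.float64(0.1585)), (0.018, np.float64(0.1598))]
195 261 310 [(0.048, np.float64(0.1585)), (0.038, np.float64(0.1598)), (0.028, np.float64(0.1612)), (0.018, np.float64(0.1626))]
```

Request:
{"op": "move_arm", "data": {
  "series": [0, 0, -0.01, 0, 0.02, 0, 0, -0.01, 0, 0.06, 0, 0, 0, 0, 0.06, 0, 0, 0, 0, 0.06, 0, 0, 0.01, 0, 0.06, 0, 0, 0.01, 0, 0.06, 0, 0, 0.005, 0, 0.06, 0, 0, 0.005, 0, 0.06, 0, 0, 0.004, 0, 0.06, 0, 0, 0, 0, 0.04, 0, 0, 0, 0, 0.025, 0, 0, 0, 0, 0.01, 0, 0, 0, 0, 0.01, 0, 0, 0, 0, 0.01]
}}

```text
time_s: 6.55
tcp_pos: [0.5252, -0.1242, 0.0631]
eef_rot: [180.0, 0.0, 95.5]
ft_force: [-2.0, 0.2, 5.8]
opening: 0.0116
gripper_force: 78.6
```

Request:
{"op": "move_arm", "data": {
  "series": [0, 0, 0, 0, 0.04, 0, 0, 0, 0, 0.04, 0, 0, 0.004, 0, 0.04, 0, 0, 0.004, 0, 0.04, 0, 0, 0, 0, 0.04, 0, 0, 0, 0, 0.025, 0, 0, 0, 0, 0.01, 0, 0, 0, 0, 0, 0, 0, 0, 0, 0, 0, 0, 0, 0, 0]
}}

```text
time_s: 7.55
tcp_pos: [0.5252, -0.1241, 0.0548]
eef_rot: [180.0, 0.0, 95.5]
ft_force: [-1.4, 1.0, 4.1]
opening: 0.012
gripper_force: 98.4
```

Request:
{"op": "move_arm", "data": {
  "series": [0, 0, -0.005, 0, 0, 0, 0, -0.005, 0, 0, 0, 0, -0.005, 0, 0, 0, 0, -0.005, 0, 0, 0, 0, -0.01, 0, 0, 0, 0, -0.01, 0, 0, 0, 0, -0.01, 0, 0, 0, 0, -0.01, 0, 0, 0, 0, -0.01, 0, 0, 0, 0, -0.01, 0, 0, 0, 0, -0.01, 0, 0, 0, 0, 0, 0, 0]
}}

```text
time_s: 8.75
tcp_pos: [0.5263, -0.1243, 0.1463]
eef_rot: [179.9, 0.1, 95.5]
ft_force: [0.5, -0.1, -4.0]
opening: 0.0119
gripper_force: 97.9
```

```bash
python3 -c "
from h import *
s=observe();print(s['ft_force'],s['moment'])
m=camera_model('wrist')
im=get_image('wrist');a=get_image('scene')
c=np.zeros((384,800,3),np.uint8);c[:,:480]=im[:,16:496,::-1];c[:,480:]=cv2.resize(a[130:258,240:347,::-1],(320,384));cv2.imwrite('pics/c5.png',c)
go((.391,-.3283,.155),96.6)"
```

```text
[ 0.49396878 -0.07482633 -3.99104132] [-0.03961774 -0.02993651 -0.03482174]
turn -0.019 shift [-0.1874 -0.1569 -0.0103] j6 71.2
```

View pics/c5.png

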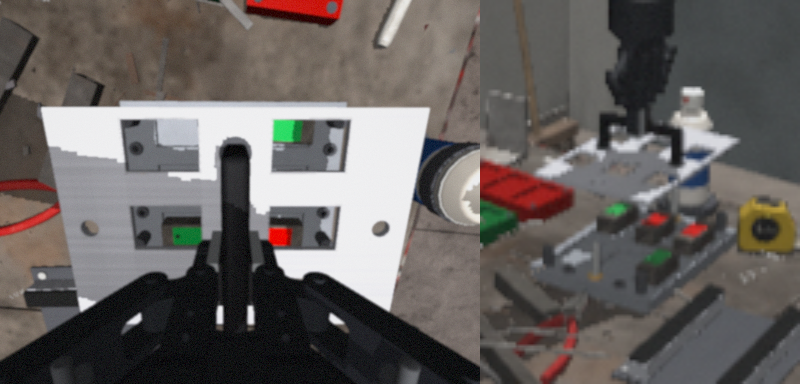

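Request:
{"op": "move_arm", "data": {
  "series": [0, -0.02, 0, -0.019, 0, 0, -0.03, 0, 0, 0, 0, -0.03, 0, 0, 0, 0, -0.03, 0, 0, 0, -0.01, -0.03, 0, 0, 0, -0.02, -0.017, 0, 0, 0, -0.03, 0, 0, 0, 0, -0.03, 0, 0, 0, 0, -0.03, 0, 0, 0, 0, -0.03, 0, 0, 0, 0, -0.02, 0, 0, 0, 0, -0.01, 0, 0, 0, 0, -0.005, 0, 0, 0, 0, -0.002, 0, 0, 0, 0, 0, 0, 0, 0, 0, 0, 0, 0, 0, 0]
}}

```text
time_s: 10.45
tcp_pos: [0.3905, -0.3266, 0.1445]
eef_rot: [-180.0, -0.0, 96.6]
ft_force: [0.0, -0.2, -4.3]
opening: 0.0116
gripper_force: 98.2
```

```bash
python3 -c "
from h import *
go((.391,-.3283,.05),96.6)
m=camera_model('top');im=get_image('top');cv2.imwrite('pics/top1.png',im[:,:,::-1])
print(px(m,(.391,-.3283,.03)))
c=im[110:250,170:380,::-1];cv2.imwrite('pics/c6.png',cv2.resize(c,None,fx=3.8,fy=3.8,interpolation=cv2.INTER_CUBIC))"
```

```text
turn 0.001 shift [-0.0018  0.0003  0.0945] j6 43.4
[345.69108698 210.01271694]
```

View pics/c6.png

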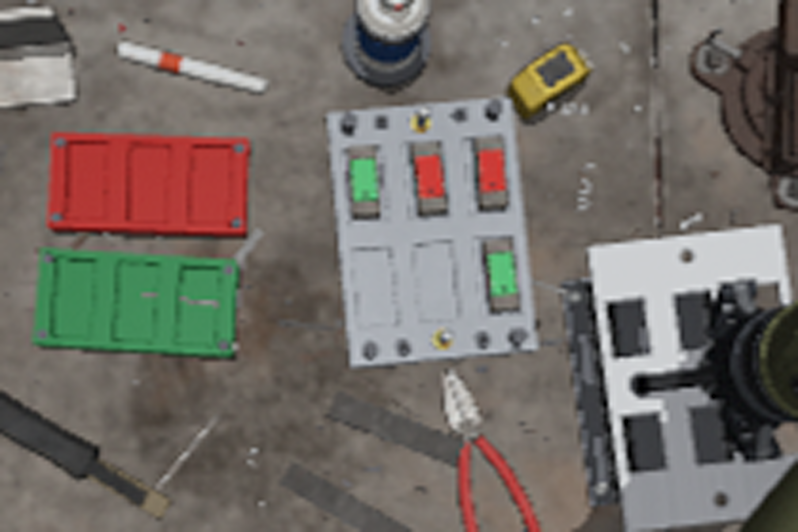

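Request:
{"op": "move_arm", "data": {
  "series": [-0.002, 0, 0.02, 0, 0, 0, 0, 0.02, 0, 0, 0, 0, 0.02, 0, 0, 0, 0, 0.015, 0, 0, 0, 0, 0.01, 0, 0, 0, 0, 0.005, 0, 0, 0, 0, 0.004, 0, 0, 0, 0, 0.002, 0, 0, 0, 0, 0.001, 0, 0, 0, 0, 0.001, 0, 0, 0, 0, 0.001, 0, 0, 0, 0, 0, 0, 0]
}}

```text
time_s: 11.7
tcp_pos: [0.3909, -0.3295, 0.0456]
eef_rot: [180.0, 0.0, 96.6]
ft_force: [-0.8, 0.8, -4.0]
opening: 0.0119
gripper_force: 98.2
```

Request:
{"op": "move_arm", "data": {
  "series": [0, 0, 0.001, 0, 0, 0, 0, 0.001, 0, 0, 0, 0, 0, 0, 0, 0, 0, 0.0005, 0, 0, 0, 0, 0, 0, 0]
}}

```text
time_s: 12.2
tcp_pos: [0.3908, -0.3294, 0.0429]
eef_rot: [-180.0, -0.0, 96.6]
ft_force: [-0.3, 0.4, -4.7]
opening: 0.0117
gripper_force: 98.2
```

Request:
{"op": "move_arm", "data": {
  "series": [0, 0, 0.0005, 0, 0, 0, 0, 0.0005, 0, 0, 0, 0, 0, 0, 0]
}}

```text
time_s: 12.5
tcp_pos: [0.3909, -0.3295, 0.0427]
eef_rot: [180.0, 0.0, 96.6]
ft_force: [-2.9, 1.3, 3.8]
opening: 0.0119
gripper_force: 99.5
```

Request:
{"op": "move_arm", "data": {
  "series": [0, 0, 0, 0, 0.03, 0, 0, 0, 0, 0.06, 0, 0, 0, 0, 0.06, 0, 0, -0.02, 0, 0.06, 0, 0, -0.03, 0, 0.06, 0, 0, -0.04, 0, 0.06, 0, 0, -0.04, 0, 0.06, 0.04, 0, 0, 0, 0.06, 0.04, 0, 0, 0, 0.06, 0.04, 0, 0, 0, 0.06, 0.04, 0, 0, 0, 0.06, 0.04, 0, 0, 0, 0.06, 0.04, 0, 0, 0, 0.06, 0, 0, 0, 0, 0.06]
}}

```text
time_s: 13.9
tcp_pos: [0.3624, -0.0875, 0.172]
eef_rot: [180.0, -0.1, 96.9]
ft_force: [-1.1, -0.7, 0.1]
opening: 0.0601
gripper_force: 0.0
```

```bash
cat > tubes.py <<'E'
from h import *
def tags(n,im,z,roi=None):
    m=camera_model(n); hsv=cv2.cvtColor(im,cv2.COLOR_RGB2HSV)
    M={'G':cv2.inRange(hsv,(50,120,60),(75,255,255)),'R':cv2.inRange(hsv,(0,140,80),(6,255,255))|cv2.inRange(hsv,(174,140,80),(180,255,255))}
    for k,mk in M.items():
        for c in cv2.findContours(mk,0,1)[0]:
            if cv2.contourArea(c)<25: continue
            P=np.array([w(m,u,v,z)[:2] for u,v in c[:,0]],np.float32)*1000
            (cx,cy),(a,b),t=cv2.minAreaRect(P)
            if max(a,b)<60: print(n,k,'c',round(cx,1),round(cy,1),round(a,1),round(b,1),round(t,1))
E
python3 - <<'E'
from tubes import *
im,m=snap('top','top2.png'); tags('top',im,.038)
print('expected pockets')
R=Ro.from_euler('z',5.5,degrees=True).as_matrix()
for x in(-45,45):
    for y in(-54,0,54): print((R@[x,y,0]+[523.5,-123.5,0]).round(1)[:2])
c=im[130:262,300:420,::-1];cv2.imwrite('pics/c7.png',cv2.resize(c,None,fx=4,fy=4,interpolation=cv2.INTER_CUBIC))
E
```

```text
top G c 485.9 -183.3 16.4 26.3 89.3
top G c 565.1 -65.3 35.4 17.3 9.2
top R c -17.9 416.8 17.7 25.6 46.5
top R c 568.5 -121.8 33.3 23.0 0.1
top R c 573.6 -176.1 30.0 19.9 0.0
expected pockets
[ 483.9 -181.6]
[ 478.7 -127.8]
[473.5 -74.1]
[ 573.5 -172.9]
[ 568.3 -119.2]
[563.1 -65.4]
```

View pics/c7.png

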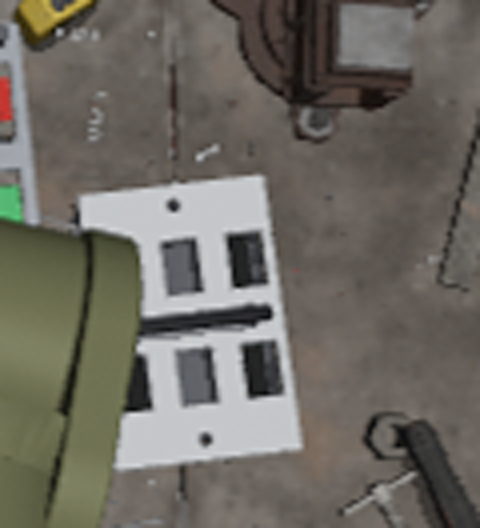

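```bash
python3 -c "
from h import *
go((.4845,-.1825,.08),-174.5)"
```

```text
turn -1.547 shift [-0.1118 -0.1043  0.0922] j6 69.3
```

Request:
{"op": "move_arm", "data": {
  "series": [0, 0, 0, -0.141, 0.06, 0, 0, 0, -0.141, 0.06, 0, 0, 0, -0.141, 0.06, 0, 0, 0, -0.141, 0.06, 0, 0, 0, -0.141, 0.06, 0, 0, 0, -0.141, 0.06, 0, 0, 0, -0.141, 0.06, 0, 0, 0, -0.141, 0.06, 0, 0, 0, -0.141, 0.06, 0, 0, 0, -0.141, 0.06, 0, 0, 0, -0.137, 0.06, -0.03, -0.03, 0, 0, 0.05, -0.03, -0.03, 0, 0, 0.042, -0.03, -0.02, 0.02, 0, 0.042, -0.02, -0.02, 0.03, 0, 0.042, 0, 0, 0.03, 0, 0.042, 0, 0, 0, 0, 0.042, 0, 0, 0, 0, 0.042]
}}

```text
time_s: 15.75
tcp_pos: [0.4811, -0.1812, 0.0918]
eef_rot: [180.0, -0.1, -174.8]
ft_force: [0.2, 0.4, 1.2]
opening: 0.0419
gripper_force: 0.0
```

```bash
python3 -c "
from tubes import *
go((.4845,-.1825,.03),-174.5)
im,m=snap('wrist','w8.png');tags('wrist',im,.038)
print(px(m,(.4845,-.1825,.038)))
im=get_image('scene');n=camera_model('scene');q=px(n,(.4845,-.1825,.04)).astype(int);print(q)
a,b=max(q[1]-60,0),q[0]-50
o=np.zeros((384,800,3),np.uint8);o[:,:480]=cv2.imread('pics/w8.png')[:,16:496];o[:,480:]=cv2.resize(im[a:a+96,b:b+80,::-1],(320,384));cv2.imwrite('pics/c8.png',o)
"
```

```text
turn -0.006 shift [-0.0033 -0.0017  0.0618] j6 -25.8
wrist G c 480.8 30.9 32.8 12.3 20.6
wrist G c 485.6 -184.6 35.8 20.3 5.7
wrist R c 580.5 -128.1 18.0 6.5 7.9
wrist R c 575.8 -176.4 36.2 20.3 4.3
wrist R c 342.0 -157.5 8.5 12.2 87.2
wrist R c 344.2 -174.3 20.2 8.2 41.3
[249.06433708 206.62333623]
[299 214]
```

View pics/c8.png

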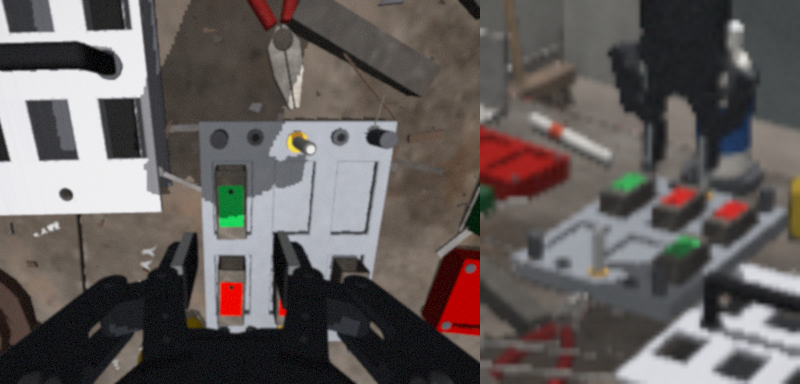

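```bash
python3 -c "
from tubes import *
go((.4853,-.1840,.015),-174.4)
m=camera_model('wrist');p=observe()['tcp_pos']
for z in(0,.01,.02,.03): print(z,px(m,p+[0,0,z]), px(m,p+[-.011,-.001,z]))
"
```

```text
turn -0.007 shift [-0.0024 -0.003   0.0786] j6 -25.8
0 [251.131182   230.82368041] [251.14542267 214.48571863]
0.01 [251.13059939 237.9906647 ] [251.14566624 220.83592565]
0.02 [251.12994547 246.03499115] [251.14594027 227.98014844]
0.03 [251.12920628 255.12826204] [251.14625084 236.07724134]
```

Request:
{"op": "move_arm", "data": {
  "series": [-0.002, -0.003, 0.02, -0.007, 0.042, 0, 0, 0.02, 0, 0.042, 0, 0, 0.02, 0, 0.042, 0, 0, 0.01, 0, 0.042, 0, 0, 0.006, 0, 0.042, 0, 0, 0.003, 0, 0.042, 0, 0, 0, 0, 0.042]
}}

```text
time_s: 16.55
tcp_pos: [0.4847, -0.1835, 0.0136]
eef_rot: [-180.0, 0.0, -174.4]
ft_force: [0.9, -0.8, 0.6]
opening: 0.0421
gripper_force: 0.0
```

```bash
python3 -c "
from tubes import *
go((.4853,-.1840,.015),-174.4);print(observe()['ft_force'])"
```

```text
turn 0.001 shift [-0.0006 -0.0005 -0.0014] j6 -26.4
[ 0.85632568 -0.76088192  0.59562619]
```

Request:
{"op": "move_arm", "data": {
  "series": [0, 0, 0.002, 0, 0.038, 0, 0, 0.002, 0, 0.038, 0, 0, 0.002, 0, 0.038, 0, 0, 0.002, 0, 0.038, 0, 0, 0.002, 0, 0.038, 0, 0, 0, 0, 0.038]
}}

```text
time_s: 17.15
tcp_pos: [0.4839, -0.1833, 0.0026]
eef_rot: [180.0, -0.0, -174.4]
ft_force: [-0.2, 0.1, 0.3]
opening: 0.0383
gripper_force: 0.0
```

Request:
{"op": "move_arm", "data": {
  "series": [0, 0, 0.001, 0, 0.036, 0, 0, 0.001, 0, 0.036, 0, 0, 0.001, 0, 0.036, 0, 0, 0.001, 0, 0.036, 0, 0, 0, 0, 0.036]
}}

```text
time_s: 17.65
tcp_pos: [0.4841, -0.1834, -0.0011]
eef_rot: [180.0, -0.0, -174.4]
ft_force: [-0.2, -0.6, 1.2]
opening: 0.0362
gripper_force: 0.0
```

Request:
{"op": "move_arm", "data": {
  "series": [0, 0, 0, 0, 0.03, 0, 0, 0, 0, 0.024, 0, 0, 0, 0, 0.018, 0, 0, 0, 0, 0.015, 0, 0, 0, 0, 0.015],
  "newtons": 40
}}

```text
time_s: 18.15
tcp_pos: [0.4843, -0.1835, -0.0008]
eef_rot: [-180.0, 0.0, -174.4]
ft_force: [-0.1, -0.1, 3.2]
opening: 0.0253
gripper_force: 41.6
```

Request:
{"op": "move_arm", "data": {
  "series": [0, 0, -0.01, 0, 0.015, 0, 0, -0.02, 0, 0.015, 0, 0, -0.03, 0, 0.015, 0, 0, -0.04, 0, 0.015, 0, 0, 0, 0.075, 0.015, 0, 0, 0, 0.075, 0.015, 0, 0, 0, 0, 0.015]
}}

```text
time_s: 18.85
tcp_pos: [0.4844, -0.1834, 0.0998]
eef_rot: [-180.0, 0.0, 177.0]
ft_force: [-0.2, 0.6, -1.3]
opening: 0.0251
gripper_force: 39.8
```

```bash
python3 -c "
from tubes import *
print(observe()['opening']);go((.4566,.0771,.1),176.9)"
```

```text
0.025094696511039252
turn 0.002 shift [ 4.180e-02  2.586e-01 -2.000e-04] j6 -17.8
```

Request:
{"op": "move_arm", "data": {
  "series": [0.01, 0.03, 0, 0.002, 0.015, 0.01, 0.04, 0, 0, 0.015, 0.01, 0.04, 0, 0, 0.015, 0.01, 0.04, 0, 0, 0.015, 0.002, 0.04, 0, 0, 0.015, 0, 0.04, 0, 0, 0.015, 0, 0.02, 0, 0, 0.015, 0, 0.008, 0, 0, 0.015, 0, 0, 0, 0, 0.015]
}}

```text
time_s: 19.75
tcp_pos: [0.4559, 0.077, 0.0989]
eef_rot: [-180.0, -0.0, 177.1]
ft_force: [-0.3, -0.3, -0.3]
opening: 0.0247
gripper_force: 39.9
```

```bash
cat > nest.py <<'E'
from h import *
def nest(n,im):
    "nest blocks from the colour blobs' hull, rim z .024"
    m=camera_model(n); hsv=cv2.cvtColor(im,cv2.COLOR_RGB2HSV)
    M={'G':cv2.inRange(hsv,(50,120,40),(75,255,255)),'R':cv2.inRange(hsv,(0,140,60),(6,255,255))|cv2.inRange(hsv,(174,140,60),(180,255,255))}
    for k,mk in M.items():
        for c in cv2.findContours(cv2.morphologyEx(mk,cv2.MORPH_CLOSE,np.ones((5,5))),0,1)[0]:
            if cv2.contourArea(c)<1500: continue
            P=np.array([w(m,u,v,.024)[:2] for u,v in c[:,0]],np.float32)*1000
            (cx,cy),(a,b),t=cv2.minAreaRect(P); print(n,k,round(cx,1),round(cy,1),round(a,1),round(b,1),round(t,1),cv2.boundingRect(c))
E
python3 -c "
from nest import *
go((.4566,.0771,.1),176.9)
im,m=snap('wrist','w9.png');nest('wrist',im)"
```

```text
turn 0.003 shift [-0.0007  0.0001 -0.0011] j6 12.5
wrist G 525.0 72.5 38.4 68.6 87.0 (231, 231, 41, 64)
wrist G 460.7 131.1 170.1 86.6 86.3 (217, 147, 200, 95)
wrist R 529.7 167.0 95.0 45.5 72.8 (303, 248, 90, 46)
```

View pics/w9.png

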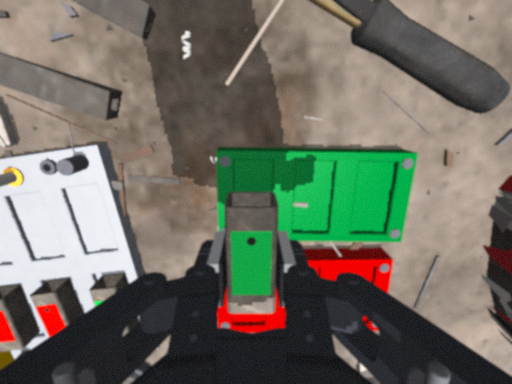

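```bash
python3 -c "
from h import *
m=camera_model('wrist')
for z in(.125,.138): print(w(m,251.5,231,z),w(m,251.5,295,z))
go((.4572,.0772,.03),176.6)"
```

```text
[0.44387645 0.07709414 0.125     ] [0.48365236 0.07505265 0.125     ]
[0.43784084 0.07738392 0.138     ] [0.47376392 0.07554018 0.138     ]
turn 0.007 shift [-0.0013  0.0011  0.0688] j6 12.5
```

Request:
{"op": "move_arm", "data": {
  "series": [-0.001, 0, 0.02, 0.005, 0.015, 0, 0, 0.02, 0, 0.015, 0, 0, 0.02, 0, 0.015, 0, 0, 0.015, 0, 0.015, 0, 0, 0.008, 0, 0.015, 0, 0, 0.005, 0, 0.015, 0, 0, 0.003, 0, 0.015, 0, 0, 0.001, 0, 0.015, 0, 0, 0, 0, 0.015]
}}

```text
time_s: 20.7
tcp_pos: [0.4575, 0.0764, 0.0074]
eef_rot: [180.0, 0.0, 176.6]
ft_force: [0.1, -0.5, -0.3]
opening: 0.0249
gripper_force: 39.9
```

Request:
{"op": "move_arm", "data": {
  "series": [0, 0, 0.001, 0, 0.015, 0, 0, 0.001, 0, 0.015, 0, 0, 0, 0, 0.015, 0, 0, 0, 0, 0.03, 0, 0, 0, 0, 0.042, 0, 0, 0, 0, 0.042, 0, 0, -0.02, 0, 0.042, 0, 0, -0.03, 0, 0.042, 0, 0, -0.04, 0, 0.042, 0, 0, 0, 0, 0.042]
}}

```text
time_s: 21.7
tcp_pos: [0.4608, 0.077, 0.0996]
eef_rot: [179.9, 0.4, 176.6]
ft_force: [0.5, 0.1, 1.0]
opening: 0.0423
gripper_force: 0.0
```

```bash
python3 -c "
from tubes import *
im=get_image('wrist');tags('wrist',im,.044)
im=get_image('top');tags('top',im,.04)
go((.5665,-.0655,.1),-174.4)"
```

```text
wrist R c 567.1 -158.8 14.8 36.4 71.5
wrist R c 559.5 -114.3 32.6 19.3 6.4
top G c 564.8 -65.8 16.4 33.2 89.8
top R c -17.7 416.8 16.5 26.6 56.8
top R c 568.1 -121.6 33.2 22.9 0.1
top R c 573.2 -175.9 30.0 19.8 0.0
turn -0.157 shift [-0.094  -0.152  -0.0042] j6 12.9
```

Request:
{"op": "move_arm", "data": {
  "series": [0, 0, 0, -0.078, 0.042, 0, 0, 0, -0.079, 0.042, -0.02, -0.03, 0, 0, 0.042, -0.03, -0.04, 0, 0, 0.042, -0.03, -0.04, 0, 0, 0.042, -0.014, -0.03, 0, 0, 0.042, 0, -0.012, 0, 0, 0.042, 0, 0, 0, 0, 0.042, 0, 0, 0, 0, 0.042]
}}

```text
time_s: 22.7
tcp_pos: [0.5638, -0.0649, 0.0938]
eef_rot: [179.9, -0.2, -174.4]
ft_force: [0.2, -0.1, -0.5]
opening: 0.0419
gripper_force: 0.0
```

```bash
python3 -c "
from tubes import *
im,m=snap('wrist','w10.png');tags('wrist',im,.038)
print(observe()['tcp_pos']);go((.5665,-.0655,0),-174.4)"
```

```text
wrist G c 566.9 -65.6 35.8 20.2 4.0
wrist R c 569.8 -122.1 35.8 20.5 6.1
wrist R c 574.8 -176.1 36.4 20.5 3.8
[ 0.56399523 -0.06449461  0.09419305]
turn 0.001 shift [-0.0024 -0.0012  0.0942] j6 -12.2
```

Request:
{"op": "move_arm", "data": {
  "series": [-0.003, -0.001, 0.02, 0, 0.042, 0, 0, 0.02, 0, 0.042, 0, 0, 0.02, 0, 0.042, 0, 0, 0.015, 0, 0.04, 0, 0, 0.01, 0, 0.038, 0, 0, 0.005, 0, 0.038, 0, 0, 0.003, 0, 0.038, 0, 0, 0.001, 0, 0.038, 0, 0, 0, 0, 0.038, 0, 0, 0, 0, 0.03, 0, 0, 0, 0, 0.024, 0, 0, 0, 0, 0.018, 0, 0, 0, 0, 0.015, 0, 0, 0, 0, 0.015]
}}

```text
time_s: 24.15
tcp_pos: [0.5692, -0.0664, 0.0017]
eef_rot: [-180.0, 0.1, -174.4]
ft_force: [-0.7, -0.3, 5.2]
opening: 0.0254
gripper_force: 40.0
```

Request:
{"op": "move_arm", "data": {
  "series": [0, 0, -0.01, 0, 0.015, 0, 0, -0.02, 0, 0.015, 0, 0, -0.03, 0, 0.015, 0, 0, -0.04, 0, 0.015, 0, 0, 0, 0.078, 0.015, 0, 0, 0, 0.079, 0.015, 0.02, 0.03, 0, 0, 0.015, 0.02, 0.04, 0, 0, 0.015, 0.02, 0.04, 0, 0, 0.015, 0.02, 0.04, 0, 0, 0.015, 0.02, 0.04, 0, 0, 0.015, 0, 0.03, 0, 0, 0.015, 0, 0.01, 0, 0, 0.015, 0, 0, 0, 0, 0.015]
}}

```text
time_s: 25.55
tcp_pos: [0.4825, 0.1702, 0.1013]
eef_rot: [-180.0, 0.0, 176.8]
ft_force: [-0.5, 0.1, -0.2]
opening: 0.0251
gripper_force: 39.4
```

```bash
python3 -c "
from h import *
print(observe()['tcp_pos'],observe()['opening']);go((.4655,.1849,.0095),176.6)"
```

```text
[0.48250281 0.17015274 0.10131767] 0.025085007171817518
turn 0.003 shift [0.0178 0.0137 0.0918] j6 22.7
```

Settle over the pocket first, then check before descending.

Request:
{"op": "move_arm", "data": {
  "series": [0.01, 0.008, 0, 0.003, 0.015, 0.008, 0.006, 0, 0, 0.015, 0, 0, 0, 0, 0.015, 0, 0, 0, 0, 0.015]
}}

```text
time_s: 25.95
tcp_pos: [0.465, 0.1837, 0.1011]
eef_rot: [-180.0, 0.0, 176.4]
ft_force: [0.6, -0.1, 0.2]
opening: 0.0253
gripper_force: 39.4
```

```bash
python3 -c "
from nest import *
im,m=snap('wrist','w11.png');nest('wrist',im)
for z in(.1375,): print(w(m,251.5,231,z),w(m,251.5,295,z))
go((.4655,.1849,.0095),176.6)"
```

```text
wrist G 528.4 180.3 37.5 68.4 85.3 (232, 224, 41, 64)
wrist G 460.8 132.4 170.5 84.9 86.5 (91, 145, 200, 92)
wrist R 529.1 83.1 47.8 102.6 12.0 (105, 246, 96, 50)
[0.44821702 0.18499641 0.1375    ] [0.48492887 0.18275179 0.1375    ]
turn -0.003 shift [-0.0002  0.0012  0.0916] j6 25.1
```

Request:
{"op": "move_arm", "data": {
  "series": [0, 0.001, 0.02, 0, 0.015, 0, 0, 0.02, 0, 0.015, 0, 0, 0.02, 0, 0.015, 0, 0, 0.015, 0, 0.015, 0, 0, 0.008, 0, 0.015, 0, 0, 0.005, 0, 0.015, 0, 0, 0.003, 0, 0.015, 0, 0, 0.001, 0, 0.015, 0, 0, 0, 0, 0.015]
}}

```text
time_s: 26.9
tcp_pos: [0.4657, 0.1853, 0.0094]
eef_rot: [180.0, 0.0, 176.5]
ft_force: [1.0, 0.4, -0.7]
opening: 0.0251
gripper_force: 39.4
```

Request:
{"op": "move_arm", "data": {
  "series": [0, 0, 0.001, 0, 0.015, 0, 0, 0.001, 0, 0.015, 0, 0, 0, 0, 0.015, 0, 0, 0, 0, 0.03, 0, 0, 0, 0, 0.042, 0, 0, 0, 0, 0.042, 0, 0, -0.02, 0, 0.042, 0, 0, -0.03, 0, 0.042, 0, 0, -0.04, 0, 0.042, 0, 0, 0, 0, 0.042]
}}

```text
time_s: 27.9
tcp_pos: [0.4689, 0.1866, 0.1018]
eef_rot: [179.8, 0.4, 176.5]
ft_force: [1.0, 0.6, 0.2]
opening: 0.0421
gripper_force: 0.0
```

```bash
python3 -c "
from tubes import *
go((.5698,-.1221,.1),-174.4)"
```

```text
turn -0.16 shift [-0.0703 -0.3171  0.0018] j6 25.2
```

Request:
{"op": "move_arm", "data": {
  "series": [0, 0, 0, -0.08, 0.042, 0, 0, 0, -0.08, 0.042, -0.01, -0.03, 0, 0, 0.042, -0.01, -0.04, 0, 0, 0.042, -0.01, -0.04, 0, 0, 0.042, -0.01, -0.04, 0, 0, 0.042, -0.01, -0.04, 0, 0, 0.042, -0.01, -0.04, 0, 0, 0.042, -0.01, -0.04, 0, 0, 0.042, 0, -0.03, 0, 0, 0.042, 0, -0.017, 0, 0, 0.042, 0, 0, 0, 0, 0.042, 0, 0, 0, 0, 0.042]
}}

```text
time_s: 29.2
tcp_pos: [0.5655, -0.1227, 0.0966]
eef_rot: [179.9, -0.0, -174.4]
ft_force: [0.1, -0.1, 0.0]
opening: 0.0417
gripper_force: 0.0
```

```bash
python3 -c "
from tubes import *
im,m=snap('wrist','w12.png');tags('wrist',im,.038)
print(observe()['tcp_pos']);go((.5698,-.1221,0.001),-174.4)"
```

```text
wrist R c 656.1 80.2 21.2 14.1 75.2
wrist R c 569.3 -122.2 36.4 20.7 6.4
wrist R c 574.4 -176.1 36.6 20.7 3.7
[ 0.56550849 -0.12229682  0.09671471]
turn 0.001 shift [-0.0043 -0.0002  0.0957] j6 -17.9
```

Request:
{"op": "move_arm", "data": {
  "series": [-0.002, 0, 0.02, 0, 0.042, 0, 0, 0.02, 0, 0.042, 0, 0, 0.02, 0, 0.042, 0, 0, 0.015, 0, 0.04, 0, 0, 0.01, 0, 0.038, 0, 0, 0.006, 0, 0.038, 0, 0, 0.003, 0, 0.038, 0, 0, 0.002, 0, 0.038, 0, 0, 0, 0, 0.038, 0, 0, 0, 0, 0.03, 0, 0, 0, 0, 0.024, 0, 0, 0, 0, 0.018, 0, 0, 0, 0, 0.015, 0, 0, 0, 0, 0.015]
}}

```text
time_s: 30.65
tcp_pos: [0.5686, -0.1234, 0.0017]
eef_rot: [-180.0, 0.1, -174.4]
ft_force: [-0.5, 0.8, 5.9]
opening: 0.025
gripper_force: 40.7
```

Request:
{"op": "move_arm", "data": {
  "series": [0, 0, -0.01, 0, 0.015, 0, 0, -0.02, 0, 0.015, 0, 0, -0.03, 0, 0.015, 0, 0, -0.04, 0, 0.015, 0, 0, 0, 0.065, 0.015, 0, 0, 0, 0.065, 0.015, 0, 0.03, 0, 0, 0.015, 0, 0.04, 0, 0, 0.015, 0, 0.04, 0, 0, 0.015, 0, 0.04, 0, 0, 0.015, 0, 0.03, 0, 0, 0.015, 0, 0.01, 0, 0, 0.015, 0, 0, 0, 0, 0.015, 0, 0, 0, 0, 0.015]
}}

```text
time_s: 32.05
tcp_pos: [0.5739, 0.0658, 0.101]
eef_rot: [-180.0, -0.0, 178.2]
ft_force: [0.5, 0.0, -0.1]
opening: 0.0251
gripper_force: 40.0
```

```bash
python3 -c "
from nest import *
im,m=snap('wrist','w13.png');nest('wrist',im)
print(observe()['tcp_pos'],observe()['opening']);go((.5632,.0689,.0095),178.2)"
```

```text
wrist G 463.8 131.6 170.1 80.5 86.4 (222, 0, 232, 114)
wrist R 643.4 63.1 38.5 69.1 88.2 (231, 230, 41, 64)
wrist R 565.2 121.7 171.5 84.8 88.2 (216, 134, 203, 94)
[0.57388782 0.06547795 0.10101719] 0.025006201746671935
turn -0.001 shift [0.0108 0.0031 0.0915] j6 8.4
```

Request:
{"op": "move_arm", "data": {
  "series": [0.01, 0.003, 0.01, 0, 0.015, 0, 0, 0.02, 0, 0.015, 0, 0, 0.02, 0, 0.015, 0, 0, 0.02, 0, 0.015, 0, 0, 0.01, 0, 0.015, 0, 0, 0.006, 0, 0.015, 0, 0, 0.003, 0, 0.015, 0, 0, 0.002, 0, 0.015, 0, 0, 0, 0, 0.015]
}}

```text
time_s: 33.0
tcp_pos: [0.5646, 0.07, 0.0105]
eef_rot: [180.0, 0.0, 178.2]
ft_force: [0.1, -0.3, -0.5]
opening: 0.0251
gripper_force: 40.0
```

Request:
{"op": "move_arm", "data": {
  "series": [0.001, -0.001, 0.001, 0, 0.015, 0, 0, 0.001, 0, 0.015, 0, 0, 0.0005, 0, 0.015, 0, 0, 0, 0, 0.015, 0, 0, 0, 0, 0.03, 0, 0, 0, 0, 0.042, 0, 0, 0, 0, 0.042, 0, 0, -0.02, 0, 0.042, 0, 0, -0.03, 0, 0.042, 0, 0, -0.04, 0, 0.042, 0, 0, 0, 0, 0.042]
}}

```text
time_s: 34.1
tcp_pos: [0.5671, 0.0695, 0.1029]
eef_rot: [179.9, 0.5, 178.2]
ft_force: [0.8, 0.4, 0.3]
opening: 0.0422
gripper_force: 0.0
```

```bash
python3 -c "
from tubes import *
go((.5745,-.1761,.1),-174.4)"
```

```text
turn -0.13 shift [ 0.0166 -0.2452  0.0029] j6 8.8
```

Request:
{"op": "move_arm", "data": {
  "series": [0, 0, 0, -0.065, 0.042, 0, 0, 0, -0.065, 0.042, 0.01, -0.03, 0, 0, 0.042, 0.007, -0.04, 0, 0, 0.042, 0, -0.04, 0, 0, 0.042, 0, -0.04, 0, 0, 0.042, 0, -0.04, 0, 0, 0.042, 0, -0.03, 0, 0, 0.042, 0, -0.02, 0, 0, 0.042, 0, -0.005, 0, 0, 0.042, 0, 0, 0, 0, 0.042, 0, 0, 0, 0, 0.042]
}}

```text
time_s: 35.3
tcp_pos: [0.5699, -0.1755, 0.0972]
eef_rot: [180.0, -0.0, -174.3]
ft_force: [-0.6, 0.6, 0.4]
opening: 0.042
gripper_force: 0.0
```

```bash
python3 -c "
from tubes import *
im,m=snap('wrist','w14.png');tags('wrist',im,.038)
print(observe()['tcp_pos']);go((.5745,-.1761,0.001),-174.4)"
```

```text
wrist R c 657.2 75.1 21.2 14.0 75.6
wrist R c 574.1 -176.3 36.4 20.7 4.9
[ 0.56994098 -0.17527039  0.09729135]
turn 0.002 shift [-0.0045 -0.0013  0.0963] j6 -22.8
```

Request:
{"op": "move_arm", "data": {
  "series": [-0.003, 0, 0.02, 0, 0.042, 0, 0, 0.02, 0, 0.042, 0, 0, 0.02, 0, 0.042, 0, 0, 0.015, 0, 0.04, 0, 0, 0.01, 0, 0.038, 0, 0, 0.006, 0, 0.038, 0, 0, 0.003, 0, 0.038, 0, 0, 0.002, 0, 0.038, 0, 0, 0, 0, 0.038, 0, 0, 0, 0, 0.03, 0, 0, 0, 0, 0.024, 0, 0, 0, 0, 0.018, 0, 0, 0, 0, 0.015, 0, 0, 0, 0, 0.015]
}}

```text
time_s: 36.75
tcp_pos: [0.5738, -0.1764, 0.0022]
eef_rot: [-180.0, 0.1, -174.4]
ft_force: [-0.4, -0.4, 6.9]
opening: 0.0252
gripper_force: 40.1
```

Request:
{"op": "move_arm", "data": {
  "series": [0, 0, -0.01, 0, 0.015, 0, 0, -0.02, 0, 0.015, 0, 0, -0.03, 0, 0.015, 0, 0, -0.04, 0, 0.015, 0, 0, 0, 0.065, 0.015, 0, 0, 0, 0.065, 0.015, 0, 0.03, 0, 0, 0.015, 0, 0.04, 0, 0, 0.015, 0, 0.04, 0, 0, 0.015, 0, 0.04, 0, 0, 0.015, 0, 0.04, 0, 0, 0.015, 0, 0.04, 0, 0, 0.015, 0, 0.04, 0, 0, 0.015, 0, 0.04, 0, 0, 0.015, 0, 0.03, 0, 0, 0.015, 0, 0.01, 0, 0, 0.015, 0, 0, 0, 0, 0.015, 0, 0, 0, 0, 0.015]
}}

```text
time_s: 38.55
tcp_pos: [0.584, 0.1727, 0.1014]
eef_rot: [-179.9, -0.0, 178.2]
ft_force: [0.1, -1.2, -0.9]
opening: 0.0249
gripper_force: 39.5
```

```bash
python3 -c "
from nest import *
im,m=snap('wrist','w15.png');nest('wrist',im)
print(observe()['tcp_pos'],observe()['opening']);go((.5668,.1765,.0095),178.2)"
```

```text
wrist G 467.2 131.7 170.5 74.1 86.3 (77, 0, 231, 106)
wrist R 652.5 170.0 38.7 69.1 86.9 (231, 229, 42, 64)
wrist R 565.7 122.4 171.6 83.7 88.1 (90, 127, 203, 94)
[0.58411596 0.17230001 0.10147339] 0.02512109214421781
turn -0.002 shift [0.0174 0.0037 0.092 ] j6 18.3
```

Request:
{"op": "move_arm", "data": {
  "series": [0.01, 0.003, 0, 0, 0.015, 0.007, 0, 0.01, 0, 0.015, 0, 0, 0.02, 0, 0.015, 0, 0, 0.02, 0, 0.015, 0, 0, 0.02, 0, 0.015, 0, 0, 0.01, 0, 0.015, 0, 0, 0.006, 0, 0.015, 0, 0, 0.003, 0, 0.015, 0, 0, 0.002, 0, 0.015, 0, 0, 0, 0, 0.015]
}}

```text
time_s: 39.6
tcp_pos: [0.5678, 0.1773, 0.0109]
eef_rot: [180.0, 0.0, 178.2]
ft_force: [0.1, -0.5, -1.2]
opening: 0.0249
gripper_force: 39.5
```

Request:
{"op": "move_arm", "data": {
  "series": [0.001, 0, 0.001, 0, 0.015, 0, 0, 0.001, 0, 0.015, 0, 0, 0.0005, 0, 0.015, 0, 0, 0, 0, 0.015, 0, 0, 0, 0, 0.03, 0, 0, 0, 0, 0.042, 0, 0, 0, 0, 0.042, 0, 0, -0.02, 0, 0.042, 0, 0, -0.04, 0, 0.042, 0, 0, -0.04, 0, 0.042, 0, 0, -0.04, 0, 0.042, 0, 0, -0.04, 0, 0.042, 0.03, -0.04, 0, 0, 0.042, 0.03, -0.04, 0, 0, 0.042, 0, -0.04, 0, 0, 0.042, 0, -0.04, 0, 0, 0.042, 0, -0.04, 0, 0, 0.042, 0, -0.04, 0, 0, 0.042, 0, 0, 0, 0, 0.042]
}}

```text
time_s: 41.5
tcp_pos: [0.4986, -0.0647, 0.1882]
eef_rot: [-179.9, 0.0, 177.9]
ft_force: [0.4, 1.0, -0.1]
opening: 0.0419
gripper_force: 0.0
```

```bash
python3 -c "
from h import *
print(observe()['tcp_pos'])
im=get_image('top');cv2.imwrite('pics/top3.png',im[:,:,::-1])
c=im[85:250,165:380,::-1];cv2.imwrite('pics/c9.png',cv2.resize(c,None,fx=3.6,fy=3.6,interpolation=cv2.INTER_CUBIC))"
```

```text
[ 0.49856328 -0.06467391  0.18818246]
```

View pics/c9.png

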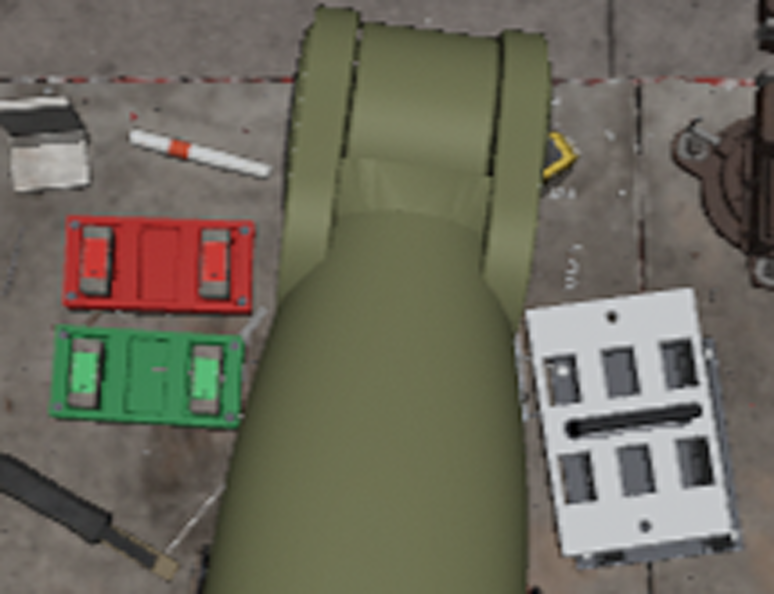

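Run:
```python
from h import *
m=camera_model('top')
C=lambda x,y,z: w(m,165+x/3.6-.4,85+y/3.6-.4,z)
P=np.array([C(x,y,.036) for x,y in((525,310),(692,290),(735,535),(562,558))]);print(P.round(3),P.mean(0))
a,b=C(611,317,.036),C(644,526,.036);d=a-b
print('holes',(a+b)/2,np.linalg.norm(d),np.degrees(np.arctan2(d[1],d[0])))
h1,h2=C(565,428,.081),C(703,411,.081);print('handle',(h1+h2)/2)
im2=cv2.imread('pics/top2.png');
# earlier picture, crop c7: holes (174,205),(206,439) scale 4 offset 300,130
D=lambda x,y,z: w(m,300+x/4-.4,130+y/4-.4,z)
a,b=D(174,205,.036),D(206,439,.036);print('before',(a+b)/2)
r=np.array([.391,-.3283]);th=np.radians(6.6)
for q in (P.mean(0)[:2],):
    e=q-r;print('offset in rest frame',e@[np.cos(th),np.sin(th)],e@[-np.sin(th),np.cos(th)])
```

```text
[[ 0.52  -0.213  0.036]
 [ 0.539 -0.367  0.036]
 [ 0.315 -0.4    0.036]
 [ 0.295 -0.243  0.036]] [ 0.41730651 -0.30600578  0.036     ]
holes [ 0.41862968 -0.30504379  0.036     ] 0.19165532792650258 7.784027250891672
handle [ 0.41698118 -0.30003972  0.081     ]
before [ 0.39113631 -0.33126365  0.036     ]
offset in rest frame 0.028694600561913086 0.01912287789945942
```

```bash
python3 -c "
from h import *
go((.418,-.304,.18),97.7)"
```

```text
turn 1.4 shift [-0.2284 -0.1122  0.0081] j6 -5.1
```

Request:
{"op": "move_arm", "data": {
  "series": [0, 0, 0, 0.14, 0.06, 0, 0, 0, 0.14, 0.06, 0, 0, 0, 0.14, 0.06, 0, 0, 0, 0.14, 0.06, 0, 0, 0, 0.14, 0.06, 0, 0, 0, 0.14, 0.06, 0, 0, 0, 0.14, 0.06, 0, 0, 0, 0.14, 0.06, 0, 0, 0, 0.14, 0.06, 0, 0, 0, 0.14, 0.06, -0.03, -0.03, 0, 0, 0.06, -0.04, -0.04, 0, 0, 0.06, -0.04, -0.03, 0, 0, 0.06, -0.04, -0.012, 0, 0, 0.06, -0.04, 0, 0, 0, 0.06, -0.03, 0, 0, 0, 0.06, -0.008, 0, 0, 0, 0.06, 0, 0, 0, 0, 0.06, 0, 0, 0, 0, 0.06]
}}

```text
time_s: 43.45
tcp_pos: [0.4235, -0.2953, 0.1877]
eef_rot: [-180.0, -0.1, 98.0]
ft_force: [0.0, 0.0, 0.8]
opening: 0.0599
gripper_force: 0.0
```

Run:
```python
from h import *
im,m=snap('wrist','w16.png');print(observe()['tcp_pos'])
b=im[:,:,::-1]
# white plate top: min-area rect at z=.036
mk=cv2.inRange(cv2.cvtColor(np.ascontiguousarray(b),cv2.COLOR_BGR2HSV),(0,0,150),(180,40,255))
mk=cv2.morphologyEx(mk,cv2.MORPH_CLOSE,np.ones((5,5)))
c=max(cv2.findContours(mk,0,1)[0],key=cv2.contourArea)
P=np.array([w(m,u,v,.036)[:2] for u,v in c[:,0]],np.float32)*1000
print('plate',cv2.minAreaRect(P),cv2.boundingRect(c))
go((.418,-.304,.043),97.7); print(px(m,(.418,-.304,.082)))
```

```text
[ 0.42345286 -0.29511805  0.18782055]
plate ((469.54296875, -244.29322814941406), (341.0738830566406, 262.66107177734375), 7.712419033050537) (144, 0, 338, 245)
turn 0.006 shift [-0.0081 -0.0066  0.1448] j6 47.0
[243.55170895 193.77020527]
```

View pics/w16.png

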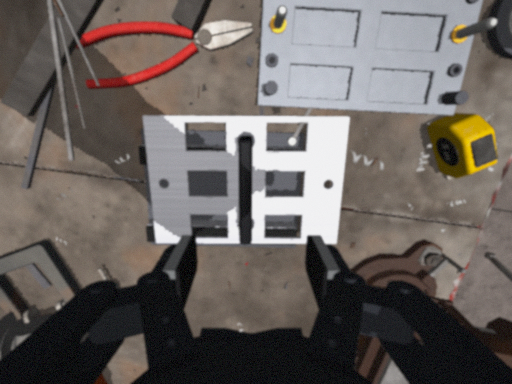

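Run:
```python
from h import *
m=camera_model('wrist')
a,b=w(m,164,184,.036),w(m,328,184,.036);d=b-a;print(a,b,(a+b)/2,np.linalg.norm(d),np.degrees(np.arctan2(d[1],d[0])))
a,b=w(m,246,135,.082),w(m,246,242,.082);print('bar',(a+b)/2,np.linalg.norm(a-b))
# rest bottom-left corners seen at left edge: (143,147..163) and (150,226..241) rail ends z .03
print(w(m,142,155,.03),w(m,149,233,.03))
p=(a+b)/2; go((p[0],p[1],.043),97.7)
```

```text
[ 0.3254868  -0.31951245  0.036     ] [ 0.51443531 -0.29264872  0.036     ] [ 0.41996105 -0.30608058  0.036     ] 0.19084863259958854 8.091788857260028
bar [ 0.4201327  -0.30139207  0.082     ] 0.11147290050462409
[ 0.29702578 -0.29032125  0.03      ] [ 0.30833958 -0.38787335  0.03      ]
turn 0.006 shift [-0.0058 -0.0041  0.1448] j6 47.0
```

Request:
{"op": "move_arm", "data": {
  "series": [-0.005, -0.004, 0.03, 0.006, 0.06, 0, 0, 0.03, 0, 0.06, 0, 0, 0.03, 0, 0.06, 0, 0, 0.025, 0, 0.06, 0, 0, 0.015, 0, 0.06, 0, 0, 0.01, 0, 0.06, 0, 0, 0.004, 0, 0.06, 0, 0, 0, 0, 0.06, 0, 0, 0, 0, 0.04, 0, 0, 0, 0, 0.025, 0, 0, 0, 0, 0.01, 0, 0, 0, 0, 0, 0, 0, 0, 0, 0, 0, 0, 0, 0, 0],
  "newtons": 100
}}

```text
time_s: 44.9
tcp_pos: [0.4201, -0.3028, 0.045]
eef_rot: [180.0, 0.1, 97.6]
ft_force: [-3.1, -0.2, 6.3]
opening: 0.0118
gripper_force: 98.3
```

Request:
{"op": "move_arm", "data": {
  "series": [0, 0, -0.005, 0, 0, 0, 0, -0.01, 0, 0, 0, 0, -0.01, 0, 0, -0.005, -0.01, 0, 0.02, 0, -0.01, -0.015, 0, 0, 0, -0.004, -0.005, 0, 0, 0, 0, 0, 0, 0, 0, 0, 0, 0, 0, 0]
}}

```text
time_s: 45.7
tcp_pos: [0.3926, -0.3247, 0.0689]
eef_rot: [180.0, -0.0, 96.4]
ft_force: [-0.7, -1.3, -4.1]
opening: 0.0115
gripper_force: 98.0
```

```bash
python3 -c "
from h import *
print(observe()['tcp_pos'],observe()['ft_force']);go((.3931,-.3258,.047),96.6)"
```

```text
[ 0.39261632 -0.32474403  0.06892263] [-0.71033554 -1.33462278 -4.10543047]
turn -0.003 shift [-0.0011  0.0004  0.0219] j6 44.0
```

Request:
{"op": "move_arm", "data": {
  "series": [-0.001, 0, 0.01, 0, 0, 0, 0, 0.006, 0, 0, 0, 0, 0.004, 0, 0, 0, 0, 0.001, 0, 0, 0, 0, 0.001, 0, 0, 0, 0, 0.001, 0, 0, 0, 0, 0, 0, 0]
}}

```text
time_s: 46.4
tcp_pos: [0.3928, -0.3258, 0.0461]
eef_rot: [180.0, 0.0, 96.5]
ft_force: [-0.1, -0.1, -3.8]
opening: 0.0114
gripper_force: 98.0
```

Request:
{"op": "move_arm", "data": {
  "series": [0, 0, 0.001, 0, 0, 0, 0, 0.0005, 0, 0, 0, 0, 0, 0, 0]
}}

```text
time_s: 46.7
tcp_pos: [0.3929, -0.3259, 0.045]
eef_rot: [180.0, 0.0, 96.5]
ft_force: [-0.4, 0.4, 1.4]
opening: 0.0113
gripper_force: 98.7
```

Request:
{"op": "move_arm", "data": {
  "series": [0, 0, 0, 0, 0.03, 0, 0, 0, 0, 0.06, 0, 0, 0, 0, 0.06, 0, 0, -0.02, 0, 0.06, 0, 0, -0.03, 0, 0.06, 0, 0, -0.04, 0, 0.06, 0, 0, -0.04, 0, 0.06, 0, 0, -0.04, 0, 0.06, 0, 0, -0.02, 0, 0.04, 0.04, 0, -0.02, 0, 0.02, 0.04, 0, 0, 0, 0, 0.04, 0, 0, 0, 0, 0.04, 0, 0, 0, 0, 0.04, 0, 0, 0, 0, 0, 0, 0, 0, 0]
}}

```text
time_s: 48.2
tcp_pos: [0.3694, -0.1236, 0.2548]
eef_rot: [180.0, -0.1, 96.7]
ft_force: [-0.5, -1.5, 0.4]
opening: -0.0002
gripper_force: 0.0
```

Run:
```python
from h import *
print(observe()['tcp_pos'])
for n in('wrist','top'):
    im,m=snap(n,n+'17.png'); g=cv2.cvtColor(im,cv2.COLOR_RGB2HSV)
    mk=cv2.morphologyEx(cv2.inRange(g,(0,0,130 if n=='wrist' else 150),(180,40,255)),cv2.MORPH_CLOSE,np.ones((3,3)))
    for c in cv2.findContours(mk,0,1)[0]:
        if cv2.contourArea(c)<300: continue
        P=np.array([w(m,u,v,.036)[:2] for u,v in c[:,0]],np.float32)*1000
        r=cv2.minAreaRect(P); print(n,np.round(r[0],1),np.round(r[1],1),round(r[2],1),cv2.boundingRect(c))
    print('cap px',px(m,(.697,-.0855,.165)))
go((.69,-.0855,.22))
```

```text
[ 0.36939733 -0.12359153  0.25480722]
wrist [  82.1 -367.6] [296.  167.6] 77.1 (0, 206, 122, 146)
wrist [ 367.6 -205.5] [50.8 76.6] 22.9 (224, 193, 43, 45)
wrist [ 105.7 -166.8] [43.4 61.6] 83.1 (36, 155, 47, 31)
wrist [282.7 -53.5] [89.2 23.2] 58.3 (166, 69, 39, 59)
wrist [ 230.9 -175.8] [177.1 347.7] 16.0 (86, 52, 139, 248)
wrist [ 591.  -246.6] [378.  628.5] 22.1 (235, 0, 277, 384)
wrist [118.1 -21.5] [180.6  61.4] 54.5 (14, 0, 107, 120)
cap px [600.52480813 191.61565019]
top [-101.9  355.9] [108.5  79.5] 53.9 (115, 348, 37, 36)
top [162.3 311.6] [171.7  83.6] 80.8 (119, 265, 58, 35)
top [ 521.9 -123.1] [220.2 159.8] 5.3 (256, 136, 51, 70)
top [626.3 598.2] [106.8 108.8] 35.0 (42, 122, 38, 34)
cap px [273.54741744 105.1972391 ]
turn 0.0 shift [0.0041 0.3221 0.0349] j6 64.6
```

Request:
{"op": "move_arm", "data": {
  "series": [0, 0.03, 0, 0, 0, 0, 0.04, 0, 0, 0, 0, 0.04, 0, 0, 0, 0, 0.04, 0, 0, 0, 0, 0.04, 0, 0, 0, 0, 0.04, 0, 0, 0, 0, 0.04, 0, 0, 0, 0, 0.02, 0, 0, 0, 0, 0, 0, 0, 0, 0, 0, 0, 0, 0]
}}

```text
time_s: 49.3
tcp_pos: [0.6582, -0.0957, 0.2534]
eef_rot: [-179.9, 0.0, 96.4]
ft_force: [0.2, 0.2, 0.1]
opening: -0.0001
gripper_force: 0.0
```

Run:
```python
from h import *
print(observe()['tcp_pos'])
im,m=snap('wrist','w18.png'); g=cv2.cvtColor(im,cv2.COLOR_RGB2HSV)
u,v=px(m,(.697,-.0855,.165)); print('pred',u,v)
for t in (150,180,200):
  mk=cv2.inRange(g,(0,0,t),(180,40,255))
  for c in cv2.findContours(mk,0,1)[0]:
    if 100<cv2.contourArea(c): print(t,cv2.boundingRect(c),np.round(cv2.minEnclosingCircle(c),1) if 0 else (cv2.minEnclosingCircle(c)))
gr=cv2.medianBlur(cv2.cvtColor(im,cv2.COLOR_RGB2GRAY),3)
x0,y0=int(u)-70,max(int(v)-70,0)
C=cv2.HoughCircles(gr[y0:y0+140,x0:x0+140],cv2.HOUGH_GRADIENT,1,10,param1=120,param2=12,minRadius=8,maxRadius=45)
f=m['mtx'][0,0];print('expected r',f*.015/(m['eye'][2]-.165))
if C is not None:
  for c in C[0][:8]: print(c+[x0,y0,0],w(m,c[0]+x0,c[1]+y0,.165))
s=cv2.resize(gr[max(int(v)-48,0):int(v)+48,int(u)-48:int(u)+48],(24,24),interpolation=cv2.INTER_AREA);print(s)
```

```text
[ 0.65824101 -0.09571715  0.25339279]
pred 292.97563289292776 185.1462727091276
150 (168, 246, 29, 16) ((181.91175842285156, 253.2058868408203), 15.233297348022461)
150 (0, 245, 142, 85) ((67.25624084472656, 278.40777587890625), 75.09657287597656)
150 (205, 230, 18, 39) ((212.5, 249.0), 20.08118438720703)
150 (116, 160, 35, 20) ((133.0, 171.5), 18.200374603271484)
150 (140, 37, 26, 27) ((153.0, 50.0), 16.40131950378418)
150 (203, 12, 11, 21) ((208.0, 22.0), 10.440406799316406)
150 (74, 0, 438, 363) ((321.29632568359375, 185.0), 256.7421569824219)
180 (0, 245, 142, 85) ((67.53939819335938, 278.07489013671875), 74.76886749267578)
180 (237, 206, 64, 56) ((267.81072998046875, 228.45501708984375), 35.91513442993164)
180 (84, 187, 152, 40) ((159.39500427246094, 203.35414123535156), 77.14842987060547)
180 (261, 149, 53, 56) ((287.6483154296875, 176.5422821044922), 27.84847640991211)
180 (318, 121, 17, 24) ((326.9273986816406, 132.57469177246094), 11.611876487731934)
180 (101, 113, 135, 38) ((168.0, 131.0), 69.37588500976562)
180 (142, 39, 23, 24) ((152.28048706054688, 50.280487060546875), 1
[... 2967 characters left out ...]
51 158 156 157 165 170 164 160 163 164 171 168 163 119 146 162 164
  162 160 164 161 158 163]
 [163 160 168 160 155 161 168 166 169 175 175 178 172 164 130 150 159 163
  161 158 158 156 158 159]
 [169 172 177 170 162 164 168 165 172 179 179 174 167 172 144 136 140 140
  154 155 150 142 153 159]
 [178 180 182 179 176 172 176 166 161 170 174 172 170 172 147 134 135 131
  136 134 128 122 123 125]
 [175 182 178 178 177 177 182 168 164 171 172 171 171 168 147 141 146 149
  148 147 145 142 143 142]
 [139 179 176 177 174 173 175 172 175 179 178 173 174 152 136 134 138 147
  148 155 155 160 159 155]
 [ 94 107 114 130 140 170 174 174 173 175 178 177 180 172 146 143 135 139
  142 153 155 161 165 158]]
```

```bash
python3 -c "
from h import *
go((.695,-.0855,.17))"
```

```text
turn 0.0 shift [0.0059 0.0381 0.0839] j6 75.4
```

Request:
{"op": "move_arm", "data": {
  "series": [0.006, 0.018, 0, 0, 0, 0, 0.018, 0, 0, 0, 0, 0, 0, 0, 0, 0, 0, 0.02, 0, 0, 0, 0, 0.02, 0, 0, 0, 0, 0.02, 0, 0, 0, 0, 0.01, 0, 0, 0, 0, 0.008, 0, 0, 0, 0, 0, 0, 0, 0, 0, 0, 0, 0]
}}

```text
time_s: 50.35
tcp_pos: [0.6936, -0.0845, 0.1774]
eef_rot: [179.9, 0.0, 96.5]
ft_force: [0.0, 0.2, 0.9]
opening: 0.0001
gripper_force: 0.0
```

```bash
python3 -c "
from h import *
print(observe()['ft_force']);go((.695,-.0855,.16))
n=camera_model('scene')
print([px(n,(.695,-.0855,z)).round(1) for z in(.165,.18,.19,.2)])
im=cv2.cvtColor(get_image('scene'),7);u,v=px(n,(.695,-.0855,.18)).astype(int);print(im[v-12:v+14,u-9:u+10])"
```

```text
[0.02504645 0.1753251  0.89726612]
turn 0.0 shift [-0.0011  0.0013  0.0174] j6 76.6
[array([310.3, 159.4]), array([310.4, 155.7]), array([310.5, 153.2]), array([310.6, 150.8])]
[[ 71  74  74  74  75  70  22  28  29  30  40  54  68  73  76  75  72  72
   74]
 [ 72  73  71  75  76  69  22  31  28  33  56  80  74  75  73  76  74  74
   74]
 [ 71  75  73  74  75  71  34  36  32  32  59  92  70  72  75  73  73  74
   74]
 [ 72  76  73  74  76  73  40  31  35  41  66  88  67  72  72  73  74  76
   74]
 [ 72  72  75  75  76  70  43  35  32  41  71  87  59  75  73  74  74  74
   74]
 [ 73  73  73  73  73  70  36  28  34  39  71  85  57  73  74  73  73  73
   74]
 [ 74  73  73  73  74  68  32  31  32  41  69  86  65  75  72  73  71  71
   72]
 [ 76  75  76  75  74  70  37  30  31  37  69  88  68  72  71  71  69  69
   71]
 [ 76  76  77  77  75  71  54  64  50  48  78  85  57  71  70  70  71  67
   70]
 [ 75  74  76  76  75  74  68  77  73  73  92  77  60  69  70  67  70  69
   69]
 [ 76  75  75  75  75  74  74  74  75  78  81  69  69  68  70  68  67  67
   68]
 [ 75  75  74  75  74  74  72  7
[... 483 characters left out ...]
 148 143 141 142 143 147 115  70  72  73  70
   70]
 [ 76  75  75  74  76  77  93 134 143 146 147 143 137 120  73  73  73  70
   73]
 [ 76  76  77  76  75  78  96 101 115 143 145 139 126 104  73  73  72  71
   73]
 [ 76  77  75  76  77  81 104  88  98 140 139 135 125 104  73  75  73  73
   73]
 [ 74  76  76  76  77  83 113 114 125 137 139 133 124 103  73  73  72  73
   75]
 [ 76  75  76  77  76  80 102 128 134 138 138 135 124  87  76  73  75  76
   74]
 [ 77  73  75  75  75  83 117 132 119 122 122 128 136  81  76  74  74  74
   73]
 [ 74  77  75  75  93 119 137 137 124 125 124 133 144 127 141  77  75  76
   74]
 [ 74  75  75  83 122 142 146 149 152 153 149 148 148 147 151  91  75  74
   75]]
```

Request:
{"op": "move_arm", "data": {
  "series": [-0.001, 0.001, 0.01, 0, 0, 0, 0, 0.01, 0, 0, 0, 0, 0.004, 0, 0, 0, 0, 0.002, 0, 0, 0, 0, 0, 0, 0]
}}

```text
time_s: 50.9
tcp_pos: [0.6942, -0.0851, 0.1499]
eef_rot: [-179.9, -0.0, 96.5]
ft_force: [-0.7, 0.3, 0.7]
opening: -0.0001
gripper_force: 0.0
```

Request:
{"op": "move_arm", "data": {
  "series": [0, 0, 0.002, 0, 0, 0, 0, 0.002, 0, 0, 0, 0, 0, 0, 0]
}}

```text
time_s: 51.2
tcp_pos: [0.6949, -0.0852, 0.1469]
eef_rot: [180.0, 0.0, 96.5]
ft_force: [0.1, 0.4, 3.2]
opening: 0.0
gripper_force: 1.4
```

Request:
{"op": "move_arm", "data": {
  "series": [0, 0, 0.002, 0, 0, 0, 0, 0.002, 0, 0, 0, 0, 0.001, 0, 0, 0, 0, 0, 0, 0]
}}

```text
time_s: 51.6
tcp_pos: [0.6949, -0.0852, 0.1423]
eef_rot: [179.9, 0.0, 96.5]
ft_force: [-0.8, 0.1, 6.9]
opening: 0.0
gripper_force: 3.5
```

Request:
{"op": "move_arm", "data": {
  "series": [0, 0, 0.001, 0, 0, 0, 0, 0.001, 0, 0, 0, 0, 0.0005, 0, 0, 0, 0, 0, 0, 0, 0, 0, 0, 0, 0]
}}

```text
time_s: 52.1
tcp_pos: [0.695, -0.0852, 0.1413]
eef_rot: [179.9, 0.0, 96.5]
ft_force: [-4.1, 0.5, 12.4]
opening: 0.0004
gripper_force: 6.4
```

Request:
{"op": "move_arm", "data": {
  "series": [0, 0, 0, 0, 0, 0, 0, 0, 0, 0, 0, 0, 0, 0, 0, 0, 0, -0.004, 0, 0, 0, 0, -0.01, 0, 0, 0, 0, -0.03, 0, 0, 0, 0, -0.04, 0, 0, 0, -0.03, -0.03, 0, 0, 0, -0.04, 0, 0, 0, 0.02, -0.04, 0, 0, 0, 0.04, -0.04, 0, 0, 0, 0.04, -0.04, 0, 0, 0, 0.04, -0.02, 0, 0, 0, 0.04, 0, 0, 0, 0, 0.03, 0, 0, 0, 0, 0, 0, 0, 0, 0, 0, 0, 0, 0, 0]
}}

```text
time_s: 53.8
tcp_pos: [0.4723, 0.0919, 0.253]
eef_rot: [-180.0, 0.0, 96.6]
ft_force: [0.2, -0.7, -0.7]
opening: -0.0003
gripper_force: 0.0
```

Run:
```python
from tubes import *
print(observe()['tcp_pos'])
im,m=snap('top','top19.png'); g=cv2.cvtColor(im,cv2.COLOR_RGB2HSV)
mk=cv2.morphologyEx(cv2.inRange(g,(0,0,150),(180,40,255)),cv2.MORPH_CLOSE,np.ones((3,3)))
for c in cv2.findContours(mk,0,1)[0]:
    if cv2.contourArea(c)<900: continue
    P=np.array([w(m,u,v,.036)[:2] for u,v in c[:,0]],np.float32)*1000
    r=cv2.minAreaRect(P); print(np.round(r[0],1),np.round(r[1],1),round(r[2],1),cv2.boundingRect(c))
# tag saturation inside nests
hsv=g
mk=cv2.inRange(hsv,(50,120,185),(75,255,255))|cv2.inRange(hsv,(0,120,225),(10,255,255))|cv2.inRange(hsv,(174,120,225),(180,255,255))
for c in cv2.findContours(mk,0,1)[0]:
    if cv2.contourArea(c)>20:
        x,y,a,b=cv2.boundingRect(c);print('tag',x,y,a,b,w(m,x+a/2-.5,y+b/2-.5,.044).round(4))
for t in((.4571,.0771),(.4635,.185),(.5632,.0685),(.5668,.1769)): print(t,px(m,(*t,.044)).round(1),im[tuple(px(m,(*t,.044)).round().astype(int)[::-1])])
```

```text
[0.4722529  0.09187452 0.25300058]
[ 393.5 -329. ] [226.2 154.8] 6.5 (319, 173, 56, 74)
[ 521.9 -123.1] [220.2 159.8] 5.3 (256, 136, 55, 70)
(0.4571, 0.0771) [221.6 189.6] [ 49 115  66]
(0.4635, 0.185) [188.2 187.6] [104 106  76]
(0.5632, 0.0685) [224.4 157.2] [194  59  54]
(0.5668, 0.1769) [191.1 156.1] [127 130  99]
```

Request:
{"op": "move_arm", "data": {
  "series": [-0.04, 0, 0, 0, 0, -0.04, 0, 0, 0, 0, -0.04, 0, 0, 0, 0, -0.03, 0, 0, 0, 0, 0, 0, 0, 0, 0, 0, 0, 0, 0, 0]
}}

```text
time_s: 54.45
tcp_pos: [0.4891, -0.0589, 0.2527]
eef_rot: [-180.0, -0.0, 96.3]
ft_force: [0.2, 0.8, -0.2]
opening: 0.0001
gripper_force: 0.0
```

Run:
```python
from h import *
a=cv2.imread('pics/top3.png').astype(int);im,m=snap('top','top20.png');b=cv2.imread('pics/top20.png').astype(int)
o=cv2.imread('pics/top0.png').astype(int)
for n,(x0,x1,y0,y1) in {'green':(178,232,172,206),'red':(180,236,142,172),'marker':(195,240,115,137),'angle':(160,192,105,140)}.items():
    d=np.abs(a-b)[y0:y1,x0:x1].max(2);e=np.abs(o-b)[y0:y1,x0:x1].max(2);print(n,(d>40).sum(),(e>40).sum())
d=np.abs(o-b)[115:145,300:330].max(2);print('tape',(d>40).sum())
for t in((.4571,.0771),(.4635,.185),(.5632,.0685),(.5668,.1769)): print(im[tuple(px(m,(*t,.044)).round().astype(int)[::-1])])
s=observe();print(s['ft_force'],s['time_s'],s['tcp_pos'])
```

```text
green 17 284
red 0 206
marker 23 24
angle 0 0
tape 346
[ 89 184 117]
[ 86 182 114]
[193  58  54]
[193  56  51]
[-0.59939189 -0.07120981  0.01339504] 54.5 [ 0.48909821 -0.05799977  0.25277391]
```

```bash
python3 -c "
from rig import *
print(finish_job())"
```

```text
the job is handed in; nothing more can be done
None
```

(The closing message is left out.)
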